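# Demagnetise a screwdriver and switch the coil off

### The arm

A 6-joint arm with a two-finger parallel gripper is mounted at the origin on a cart in front of the work surface, level with it; the furniture and walls round the work are solid. World frame = base frame: x ahead of the robot, y to its left, z up, the work surface at z = 0. Lengths are in m, angles in rad, forces in N, time in s.
With the tool pointing down it reaches from about 0.375 to 0.9 m from the base axis. Payload 3.1 kg.
Tool frame: the origin (TCP) lies midway between the tips of the shut fingers; the grasp point (between the pads) lies pinch_z behind it (pinch_z is the distance from the TCP to the grasp point, in m); y points along the fingers, z is the direction in which the jaws open and shut, and the axes are right-handed (so a half turn about y gives the same grasp; the last joint's range is limited). The gripper opens to 87 mm and grips with 3 to 60 N. Pads are 19 mm wide; open, the fingers measure 117 mm over their backs; the gripper's body (75 mm by 190 mm) begins 51 mm behind the grasp point.
Start: joints at [1.117, 0.527, 1.433, -0, 1.181, -0.178], TCP at [0.17, 0.601, 0.191] pointing down, gripper open.
Joint ranges: [-3.08, 3.08], [-0.75, 2.2], [0.22, 2.44], [-1.43, 4.57], [0, 2.65], [-2.85, 2.85]. Speed limits (rad/s): [2.79, 2.79, 3.14, 3.14, 3.14, 3.14].

### API

Orientations are given as a unit quaternion [x, y, z, w].
In Python, from rig import get_obs, camera, hand_in, pinch_z gives the robot as it stands. The module is installed in compiled form; this text tells all that it offers.
- The arm moves only by the tool arm_command, never from a script. Its argument "plan" is a list of rows, each a list of 2 entries, a list of its own where there are three numbers: the shift along the world's x, y, z in units of 25 mm (1.0 is 25 mm), then the turn about the world's z in units of 5 degrees (1.0 is 5 degrees). A call has 1 to 5 rows; each row is the pose to reach, as a shift and turn from the pose commanded when the call began; what a row does not reach only later rows make up. A row lasts 1/10 s, in which the tool goes at most 50 mm and 8.59 degrees, less where a joint would pass 70% of its speed; a pose out of reach is approached as far as the arm can. A call with a gripper value outside its range is refused whole. "fingers" is the opening, from -1 (shut) to 1 (fully open), set as the call begins (left out, the last holds). The fingers move at their own pace and stop on an object; "force" is the grip in N (left out, the last holds). Time passes only in rows, so rows that repeat a pose let the fingers close. It gives the time, the measured TCP pose, the force and the opening at its end, in the units of the state.
- get_obs(): the state, without advancing time (a new reading comes with each control period).
- camera(name): name is "scene" or "side" or "wrist"; returns a dict with "pixels" (420x560x3 uint8, red, green, blue), "camera_matrix" (3x3 intrinsics, pixels), "distortion" ([k1, k2, p1, p2, k3] as OpenCV has them; the pictures are not rectified), "R" (3x3) and "t" (3): a world point X has camera coordinates R X + t. Camera axes: x right, y down, z forward; pixel columns grow to the right and rows downward; lengths in m; the calibration is good to about 2 mm. A picture is of the moment at which its call begins. There is no depth.
- hand_in(): hands the job in, once; it reports no verdict.
The state is a dict: "time": time; "q": joint angles; "joint_velocities": joint speeds; "joint_torque": joint torques, N m; "position": TCP position; "tool_rot": TCP orientation; "ft_force": force on the tool from outside, world axes, zero at the start; "moment": the same for the moment, N m; "grip_width": finger opening in m.
Only numpy, scipy, OpenCV 4.12 (cv2) and the standard library are available. Lean on these libraries where they do the work, as an engineer would, in place of code of your own. Each camera call takes 0.05 s, during which the arm holds its last target.

### The job

The yellow screwdriver has become magnetic and the demagnetiser's coil is running: take it from the rack, dip its blade gently into the well of the blue pot, to more than half the well's depth, and draw it out a hand's breadth clear of the pot while the coil still runs (switching off near the blade would magnetise it again). Finish with the screwdriver hanging upright in its own rack slot and the coil switched off, by pushing the red toggle over towards the pot. Leave the black toggles, the red screwdriver and the tools lying about as they are.

Things in the scene. Friction and masses are not known exactly. Their poses are not given: they have to be found in the camera images.
- yellow_screwdriver: Flat screwdriver, YELLOW handle, 205 mm, 90 g, hanging blade down, near upright, in an outer slot of the rack. Handle 90 mm long, 25 mm across; shaft 6 mm; blade 7 x 4 mm. y runs from blade to handle's end (up while it hangs). Origin at mid-length, 12.5 mm off the centre line, which is at z = +12.5 mm. Along y: blade tip -103, handle's shoulder +12, handle's end +102 mm.
- blade_tip (a point): Blade tip of the yellow screwdriver, on its centre line; about 15 mm above the bench while it hangs in the rack.
- handle_end (a point): Top end of the yellow handle, on the centre line, 205 mm from the blade tip; about 220 mm above the bench while it hangs. The top 50 mm of the handle is free to be gripped from above, best with the fingers in front of and behind it (along the rack's x).
- red_screwdriver: The same screwdriver with a RED handle, in the other outer slot of the rack; to be left alone.
- rack: Green sheet-steel rack fixed to the bench, 186 mm wide (y), 64 mm deep (x). Origin at bench height under its middle, x to its back, z up. Top plate 4 mm thick, upper face at 130 mm. Three slots 16 mm wide at y = -60, 0, +60 mm, open to the front: from x = -32 to +10 mm. Cheeks below the plate at y = +-93 mm, back sheet at x = +32 mm; open in front. Only the handles stand above the plate.
- slot_left (a point): Outer slot at the rack's y = +60 mm: the point at rack x = 0 on the plate's upper face, where a screwdriver's shaft stands with its handle's shoulder resting on the plate. A driver lifted about 10 mm slides out to the front (rack -x) and in again; from 60 mm in front of this point it is free of the plate.
- slot_right (a point): The same for the outer slot at the rack's y = -60 mm.
- demagnetiser: Fixed to the bench, 232 (x) by 150 mm (y). Origin at bench height, x from control box to battery, z up. Grey control box in front: x -80 to -4 mm, top face at 48 mm, with four toggles in a row along y at x = -44 mm, 30 mm apart, y -45 to +45 mm. Blue coil pot behind it: axis x = +48 mm, 83 mm across, 76 mm high, an open well in its top. Battery behind: x 95 to 147 mm, 64 mm high.
- well_mouth (a point): Centre of the well's open mouth, level with the pot's bare-metal lip, 76 mm above the bench, z up. The well is an upright round hole 43 mm across and 46 mm deep, with a solid floor.
- coil_toggle (a joint): Angle of the RED-sleeved toggle, the coil's switch, rad: -0.4 = ON, leaning to the front, away from the pot (its start); +0.4 = OFF, leaning towards the pot. Over-centre spring: about 1.5 N at its tip moves it, past the middle it snaps over by itself and stays. It may be at any of the row's four places.
- coil_toggle_tip (a point): Tip of the RED-sleeved bat, 37 mm from its hinge. The hinge axis runs along the demagnetiser's y, at its x = -44 mm and 54 mm above the bench; the tip swings from 14 mm in front of the hinge (ON) to 14 mm behind it (OFF), 88 mm above the bench at either end. The sleeve is 7 mm thick at its foot, 11 mm near its top.
- tap_toggle_1_tip (a point): Tip of a BLACK-sleeved toggle of the same make in the same row (a field-strength preset, some leaning to the front, some to the pot); to be left as it is. Neighbouring toggles stand 30 mm apart.
- tap_toggle_2_tip (a point): Tip of a BLACK-sleeved toggle of the same make in the same row (a field-strength preset, some leaning to the front, some to the pot); to be left as it is. Neighbouring toggles stand 30 mm apart.
- tap_toggle_3_tip (a point): Tip of a BLACK-sleeved toggle of the same make in the same row (a field-strength preset, some leaning to the front, some to the pot); to be left as it is. Neighbouring toggles stand 30 mm apart.
- drift_punch: Dark grey octagonal drift punch, 140 mm long, 12 mm thick, lying on the bench in front; a bystander, to be left where it is. Origin at the middle of its underside.
- pliers: Combination pliers with red handles, 168 mm long, 12 mm high, lying at the left; a bystander, to be left where it is. Origin at the middle of its underside.
- side_cutters: Pliers with blue handles, 168 mm long, 12 mm high, lying at the right; a bystander, to be left where it is. Origin at the middle of its underside.
- rubber_block: Black rubber sanding block, 27 x 72 x 14 mm, lying at the right; a bystander, to be left where it is. Origin at the middle of its underside.
- hex_nut: Steel hex nut, 22 mm across, 10 mm high, lying in front of the rack; a bystander, to be left where it is. Origin at the middle of its underside.

How it is judged:
On the way, in this order (a step that is already met when the one before it is completed fails the run):
1. with the coil running, the blade tip is inside the well, at least 20 mm below its mouth (value of joint coil_toggle below -0.25 rad and z of blade_tip in the frame of well_mouth below -0.02 m and horizontal distance between blade_tip and well_mouth below 0.022 m), for 0.2 s.
2. the blade tip is drawn at least 70 mm clear of the well's mouth with the coil still running (value of joint coil_toggle below -0.25 rad and distance between blade_tip and well_mouth above 0.07 m), for 0.1 s.
At the end, for the whole second after the job is handed in: The yellow screwdriver hangs at rest in the rack slot it came from, upright within 0.12 rad, its handle's end within 16 mm and its blade tip within 20 mm of where they started; the red toggle is over at OFF (above 0.28 rad); the black toggles stand as they stood (tips within 8 mm) (distance of handle_end from where it was at the start of the episode below 0.016 m and distance of blade_tip from where it was at the start of the episode below 0.02 m and angle between yellow_screwdriver's own y axis and vertical below 0.12 rad and linear speed of yellow_screwdriver below 0.03 m/s and value of joint coil_toggle above 0.28 rad and distance of each of tap_toggle_1_tip, tap_toggle_2_tip, tap_toggle_3_tip from where it was at the start of the episode below 0.008 m); the robot touches nothing.
It fails at once if the coil is switched off while the blade is in the well or within 60 mm of its mouth (value of joint coil_toggle above 0 rad and distance between blade_tip and well_mouth below 0.06 m).
It fails at once if the screwdriver is rammed against the demagnetiser with more than 20 N (contact force between yellow_screwdriver and demagnetiser above 20 N).
It fails at once if a black toggle is flipped or pushed half-way (its tip moves more than 10 mm) (distance of any of tap_toggle_1_tip, tap_toggle_2_tip, tap_toggle_3_tip from where it was at the start of the episode above 0.01 m).
It fails at once if the red screwdriver is moved more than 25 mm (distance of red_screwdriver from where it was at the start of the episode above 0.025 m).
It fails at once if a tool lying on the bench is moved more than 25 mm (distance of any of drift_punch, pliers, side_cutters, rubber_block, hex_nut from where it was at the start of the episode above 0.025 m).
It also fails if it takes over 61 s, if anything falls off the work surface, if the arm or the gripper's body presses on something with over 40 N, if the wrist force passes 120 N, or if a joint passes its speed limit or range.

## Working session

There is one attempt and no reset: what is moved stays moved. The work goes in short steps, Python scripts to look and compute and a tool call to move; the robot and the scene stay as the last step left them, time stands still between calls to the robot, and variables do not carry over. Pictures are saved under pics/ and viewed, and the job is handed in when it is done.

Besides the shell and the picture viewer there is one more tool, called after "Emit:" by a JSON object that holds its "name" and its "arguments", one argument or row to a line. arm_command: Moves the arm, as the interface text tells. Its arguments: {"type":"object","properties":{"plan":{"type":"array"},"fingers":{"type":"number"},"force":{"type":"number"}},"required":["plan"]}

```bash
mkdir -p pics; cat > h.py <<'E'
import numpy as np, cv2
from rig import get_obs, camera, hand_in, pinch_z
def snap(name,fn):
    c=camera(name); cv2.imwrite(fn,cv2.cvtColor(c['pixels'],cv2.COLOR_RGB2BGR)); np.savez(fn+'.npz',**{k:np.array(v) for k,v in c.items()}); return c
def load(fn): return dict(np.load(fn+'.npz'))
def proj(c,X):
    r,_=cv2.Rodrigues(c['R']); p,_=cv2.projectPoints(np.array(X,float).reshape(-1,3),r,np.array(c['t'],float),np.array(c['camera_matrix']),np.array(c['distortion'])); return p.reshape(-1,2)
def ray(c,uv):
    n=cv2.undistortPoints(np.array(uv,float).reshape(-1,1,2),np.array(c['camera_matrix']),np.array(c['distortion'])).reshape(2)
    d=c['R'].T@np.array([n[0],n[1],1]); return -c['R'].T@c['t'], d/np.linalg.norm(d)
def onz(c,uv,z):
    o,d=ray(c,uv); return o+d*(z-o[2])/d[2]
def tri(c1,u1,c2,u2):
    o1,d1=ray(c1,u1);o2,d2=ray(c2,u2)
    A=np.stack([d1,-d2],1); s=np.linalg.lstsq(A,o2-o1,rcond=None)[0]
    a=o1+s[0]*d1;b=o2+s[1]*d2; return (a+b)/2, np.linalg.norm(a-b)
E
python3 - <<'E'
from h import *
print(pinch_z,get_obs())
for n in('scene','side','wrist'):
    c=snap(n,f'pics/{n}0.png'); print(n,-c['R'].T@c['t'],c['R'][2])
E
```

```text
0.0187 {'time': 0.0, 'q': array([ 1.11649134e+00,  5.28457013e-01,  1.43388569e+00, -1.28939419e-05,
        1.18143762e+00, -1.78486789e-01]), 'joint_velocities': array([ 2.91369028e-03, -7.57028207e-05,  1.40368938e-03, -2.56778342e-03,
       -6.22305960e-05,  1.78826990e-03]), 'joint_torque': array([ 3.61648426e-05, -4.40047538e+01, -1.76592511e+01,  6.33177278e-02,
        5.82285156e-02, -1.55190119e-04]), 'position': array([0.16981725, 0.6006501 , 0.18978265]), 'tool_rot': array([ 0.70112943, -0.09744252,  0.09696922, -0.69965667]), 'ft_force': array([ 0.40212073, -0.32083513, -0.76161969]), 'moment': array([-0.00040546, -0.01531533,  0.02444135]), 'grip_width': 0.08700247588236415}
scene [-0.36646902 -0.77493707  1.06068331] [ 0.60399267  0.52485391 -0.59976764]
side [0.32591537 1.07628366 1.13572362] [ 0.13071941 -0.73689329 -0.66325012]
wrist [0.10092071 0.62103425 0.38363504] [ 0.25183085 -0.07325682 -0.96499464]
```

View pics/scene0.png

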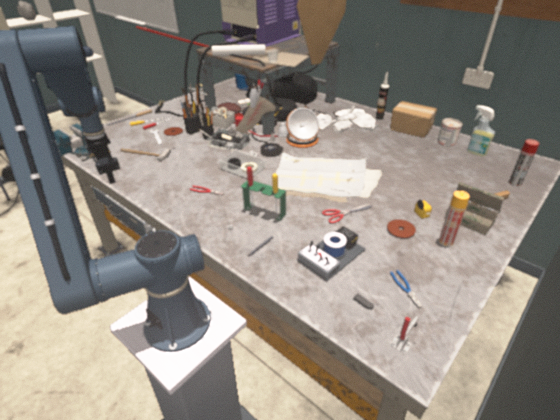

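View pics/side0.png

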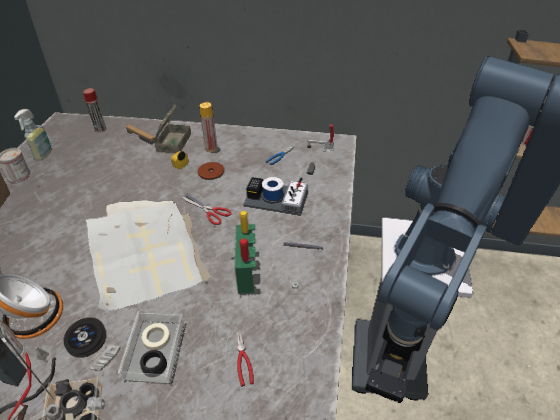

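View pics/wrist0.png

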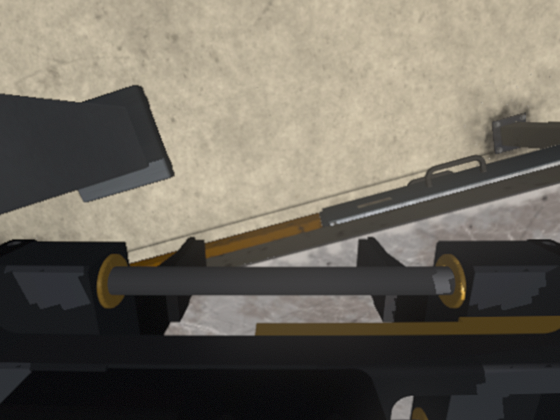

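The scene view shows the rack at about (265,197), the yellow handle at (275,182), the red handle at (250,175) and the demagnetiser at (332,250). In the side view the yellow handle is at (244,222) and the demagnetiser at (277,193). I'll zoom in.

```bash
python3 - <<'E'
import cv2
a=cv2.imread('pics/scene0.png');b=cv2.imread('pics/side0.png')
def z(im,x0,y0,w,h,k,fn): cv2.imwrite(fn,cv2.resize(im[y0:y0+h,x0:x0+w],None,fx=k,fy=k,interpolation=cv2.INTER_CUBIC))
z(a,235,160,140,115,5,'pics/za.png'); z(b,225,165,100,135,4.4,'pics/zb.png')
E
```

```text
(no output)
```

View pics/za.png

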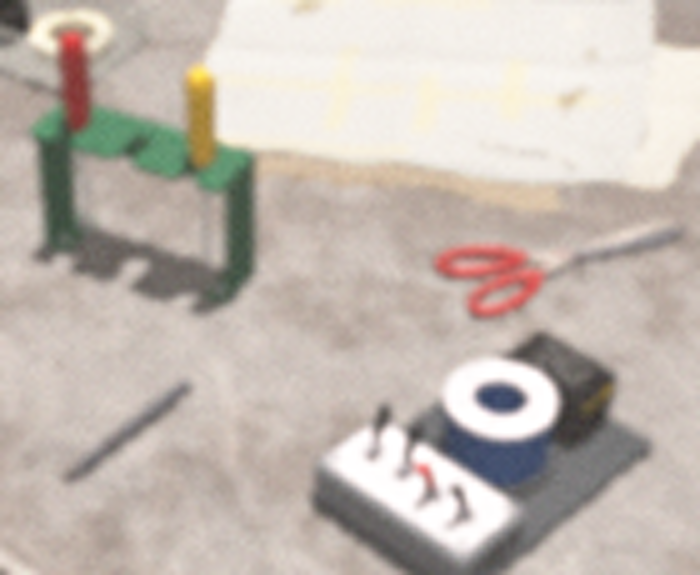

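View pics/zb.png

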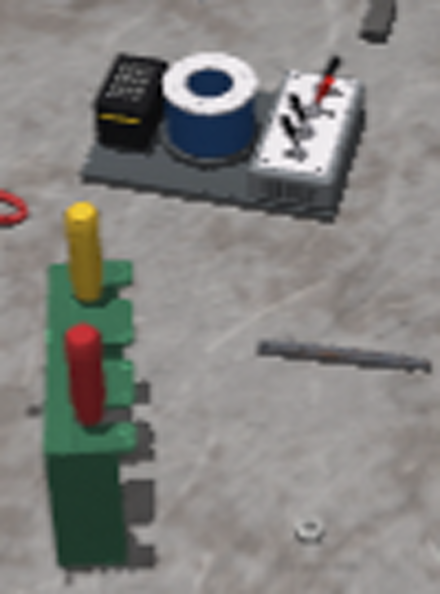

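```bash
cat >> h.py <<'E'
def blobs(c,f,roi,mina=5):
    hsv=cv2.cvtColor(c['pixels'],cv2.COLOR_RGB2HSV); x0,y0,x1,y1=roi
    m=np.zeros(hsv.shape[:2],np.uint8); m[y0:y1,x0:x1]=f(*[hsv[y0:y1,x0:x1,i].astype(int) for i in range(3)])*255
    n,l,s,ce=cv2.connectedComponentsWithStats(m)
    return [(s[i][:5].tolist(),ce[i].round(1),l==i) for i in range(1,n) if s[i][4]>=mina]
yel=lambda h,s,v:(h>18)&(h<32)&(s>150)&(v>100)
red=lambda h,s,v:((h<8)|(h>172))&(s>150)&(v>80)
grn=lambda h,s,v:(h>55)&(h<90)&(s>110)
blu=lambda h,s,v:(h>100)&(h<125)&(s>120)
wht=lambda h,s,v:(s<40)&(v>215)
E
python3 - <<'E'
from h import *
for n,roi in(('scene',(235,160,375,275)),('side',(225,165,325,300))):
    c=load(f'pics/{n}0.png'); print(n,c['camera_matrix'].round(0).tolist())
    for nm in('yel','red','grn','blu','wht'):
        for s,ce,m in blobs(c,globals()[nm],roi,6): print(nm,s,ce)
E
```

```text
scene [[391.0, 0.0, 284.0], [0.0, 391.0, 204.0], [0.0, 0.0, 1.0]]
yel [273, 175, 4, 17, 49] [274.8 182.3]
red [248, 167, 3, 5, 13] [249. 169.]
wht [276, 160, 99, 38, 3182] [326.7 177. ]
wht [241, 162, 7, 8, 29] [243.7 165.7]
wht [250, 162, 8, 7, 28] [254.  164.6]
wht [356, 205, 9, 4, 13] [360.2 206.4]
wht [342, 210, 6, 3, 15] [344.6 210.8]
wht [235, 227, 4, 9, 14] [235.9 230.9]
wht [284, 227, 4, 3, 6] [285.5 227.8]
wht [276, 231, 7, 12, 38] [279.2 236. ]
wht [321, 231, 25, 17, 234] [334.  238.9]
wht [300, 245, 37, 25, 404] [318.7 257.1]
wht [261, 248, 5, 4, 11] [263.1 249.4]
wht [235, 270, 7, 5, 14] [237.4 272.6]
wht [289, 270, 9, 5, 13] [293.3 271.7]
wht [341, 271, 10, 4, 24] [346.5 272.8]
side [[431.0, 0.0, 280.0], [0.0, 431.0, 201.0], [0.0, 0.0, 1.0]]
yel [240, 211, 8, 22, 135] [243.6 221.3]
red [297, 182, 4, 6, 9] [298.6 184.3]
red [225, 209, 6, 7, 20] [227.4 212.2]
red [240, 239, 8, 22, 143] [244.  248.8]
grn [236, 225, 19, 68, 805] [244.5 261.9]
blu [268, 181, 9, 6, 43] [272.2 183.4]
blu [262, 188, 21, 13, 180] [272.3 194.5]
wht [263, 177, 20, 13, 133] [272.3 183. ]
wht [290, 182, 7, 7, 27] [293.4 184.4]
wht [284, 183, 21, 21, 147] [295.  195.6]
wht [288, 187, 4, 5, 8] [289.1 189.2]
```

```bash
python3 - <<'E'
from h import *
a=load('pics/scene0.png');b=load('pics/side0.png')
for nm,u,v in (('well',(334.,239.),(272.3,183.2)),('ytop',(275,174.5),(243.6,212)),('yshould',(275.4,193),(244.6,233)),('yellow mid',(275,183.2),(243.8,222)),('redtip',(319.5,254),(299.6,181))):
    p,e=tri(a,u,b,v); print(nm,p.round(4),round(e,4))
print(onz(a,(334,239),.076),onz(b,(272.3,183.2),.076))
print(onz(a,(275,174.5),.22),onz(b,(243.6,212),.22))
# rack top corners in side: 
for z,pts in((.13,[(236.5,224.5),(255,224.5),(236,267),(256,265)]),):
    for p in pts: print(p,onz(b,p,z).round(3))
# demag base corner from side/scene box
print('box front edge scene top z48',[onz(a,p,.048).round(3) for p in((299,252),(327,275),(340,262),(312,245))])
print('box side',[onz(b,p,.048).round(3) for p in((284,205),(290,181),(307,182),(303,208))])
E
```

```text
well [ 0.5804 -0.2004  0.0764] 0.0029
ytop [0.6113 0.1203 0.2144] 0.0007
yshould [0.6134 0.1223 0.1216] 0.0011
yellow mid [0.6126 0.122  0.1715] 0.0019
redtip [ 0.4735 -0.2137  0.0885] 0.0075
[ 0.57896064 -0.20018613  0.076     ] [ 0.58182194 -0.20231752  0.076     ]
[0.60437124 0.11427526 0.22      ] [0.60990363 0.12572796 0.22      ]
(236.5, 224.5) [0.647 0.096 0.13 ]
(255, 224.5) [0.586 0.086 0.13 ]
(236, 267) [0.605 0.274 0.13 ]
(256, 265) [0.547 0.256 0.13 ]
box front edge scene top z48 [array([ 0.463, -0.126,  0.048]), array([ 0.437, -0.272,  0.048]), array([ 0.518, -0.271,  0.048]), array([ 0.524, -0.14 ,  0.048])]
box side [array([ 0.521, -0.115,  0.048]), array([ 0.521, -0.261,  0.048]), array([ 0.453, -0.266,  0.048]), array([ 0.449, -0.11 ,  0.048])]
```

```bash
python3 - <<'E'
from h import *
from scipy.spatial.transform import Rotation as Ro
o=get_obs(); print(Ro.from_quat(o['tool_rot']).as_matrix().round(3))
c=load('pics/wrist0.png'); R=Ro.from_quat(o['tool_rot']).as_matrix()
cp=-c['R'].T@c['t']; print('cam in tool',R.T@(cp-o['position']), R.T@c['R'].T)
E
```

```text
[[ 0.962 -0.001  0.272]
 [-0.272 -0.002  0.962]
 [-0.    -1.    -0.002]]
cam in tool [-0.07194331 -0.19362508  0.0003349 ] [[-4.47752983e-04  9.64926941e-01  2.62518185e-01]
 [ 4.52234087e-04 -2.62517989e-01  9.64926993e-01]
 [ 9.99999798e-01  5.50768611e-04 -3.18829642e-04]]
```

Emit:
{"name": "arm_command", "arguments": {
  "plan": [
    [[0.8,-0.8,1.2],-1.2],
    [[2,-2,2.4],-2.6],
    [[3.2,-3.4,3.6],-4],
    [[4.4,-4.7,4.4],-5.3],
    [[5.7,-6,4.8],-6.6]
  ],
  "fingers": 1,
  "force": 40
}}

```text
time: 0.65
position: [0.3121, 0.4524, 0.3122]
tool_rot: [-0.642, 0.293, -0.294, 0.645]
ft_force: [1.4, 0.3, 0.5]
grip_width: 0.087
```

Emit:
{"name": "arm_command", "arguments": {
  "plan": [
    [[1.4,-1.5,0],-1.3],
    [[2.8,-3,0],-2.6],
    [[4.2,-4.5,0],-3.9],
    [[5.6,-6,0],-4.8],
    [[7,-7.5,0],-5.6]
  ]
}}

```text
time: 1.15
position: [0.4825, 0.2685, 0.3101]
tool_rot: [0.554, -0.44, 0.44, -0.553]
ft_force: [0.3, 0.3, 0.5]
grip_width: 0.0873
```

Emit:
{"name": "arm_command", "arguments": {
  "plan": [
    [[1.4,-1.4,0],0],
    [[2.8,-2.8,0],0],
    [[4.0,-4.2,0],0],
    [[4.8,-5.4,0],0],
    [[4.8,-5.4,0],0]
  ]
}}

```text
time: 1.65
position: [0.6043, 0.1307, 0.3091]
tool_rot: [0.553, -0.44, 0.441, -0.552]
ft_force: [-0.4, 0.2, -1.1]
grip_width: 0.0871
```

```bash
python3 - <<'E'
from h import *
print(get_obs()['time'],get_obs()['position'],get_obs()['tool_rot'])
for n in('scene','side','wrist'): snap(n,f'pics/{n}1.png')
E
```

```text
1.65 [0.60433067 0.13067014 0.30911499] [ 0.55334494 -0.44030617  0.44131219 -0.55243408]
```

View pics/wrist1.png

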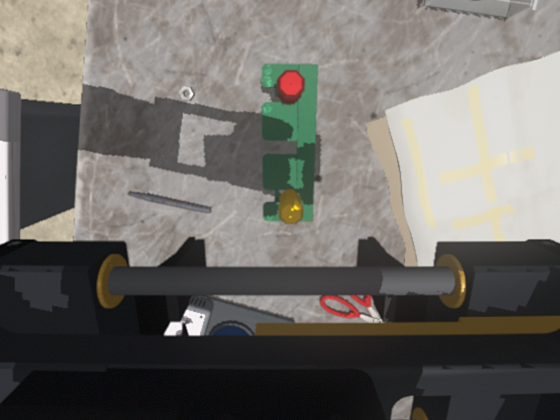

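```bash
python3 - <<'E'
from h import *
import cv2
c=load('pics/wrist1.png'); print(c['camera_matrix'].round(1).tolist(), -c['R'].T@c['t'])
for nm,f,roi in(('yel',yel,(240,170,340,238)),('red',red,(260,50,330,110)),('grn',grn,(240,50,340,238))):
    for s,ce,m in blobs(c,f,roi,30): print(nm,s,ce)
print(proj(c,[[.612,.122,.22],[.612,.122,.13]]))
for p in((262.5,64),(318,64.5),(314,221),(262.5,221)): print(p,onz(c,p,.13).round(4))
im=cv2.imread('pics/wrist1.png')[55:235,235:345]; cv2.imwrite('pics/w1z.png',cv2.resize(im,None,fx=3.3,fy=3.3,interpolation=cv2.INTER_CUBIC))
E
```

```text
[[305.8, 0.0, 281.0], [0.0, 305.8, 208.0], [0.0, 0.0, 1.0]] [0.58556506 0.20482002 0.50321721]
yel [280, 190, 22, 33, 590] [290.3 206.9]
red [280, 71, 23, 25, 457] [290.9  82.9]
grn [263, 76, 10, 11, 60] [267.9  81. ]
grn [263, 103, 52, 45, 936] [292.8 121.7]
grn [288, 158, 16, 30, 265] [295.1 170.8]
[[288.80951166 217.77123526]
 [287.19207343 196.73064119]]
(262.5, 64) [0.5493 0.265  0.13  ]
(318, 64.5) [0.6103 0.2787 0.13  ]
(314, 221) [0.6528 0.0988 0.13  ]
(262.5, 221) [0.5886 0.0838 0.13  ]
```

View pics/w1z.png

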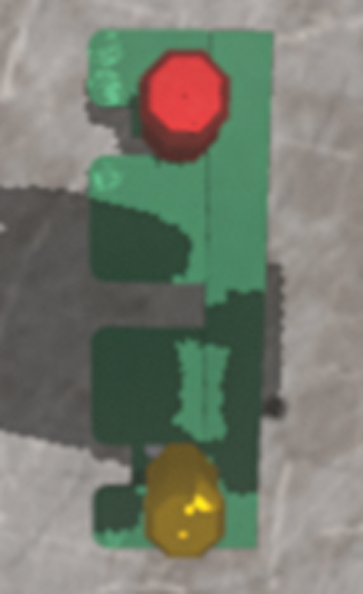

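```bash
python3 - <<'E'
from h import *
c=load('pics/wrist1.png')
print(onz(c,(291,212),.22),onz(c,(291,82),.22),get_obs()['position'],get_obs()['time'])
a=load('pics/scene1.png');b=load('pics/side1.png')
cv2.imwrite('pics/z2.png',cv2.resize(np.hstack([a['pixels'][150:250,230:330],b['pixels'][190:290,200:300]])[:,:,::-1],None,fx=4,fy=4))
E
```

```text
[0.61269802 0.12812971 0.22      ] [0.58518664 0.24194377 0.22      ] [0.60091252 0.13551816 0.30965956] 1.8
```

View pics/z2.png

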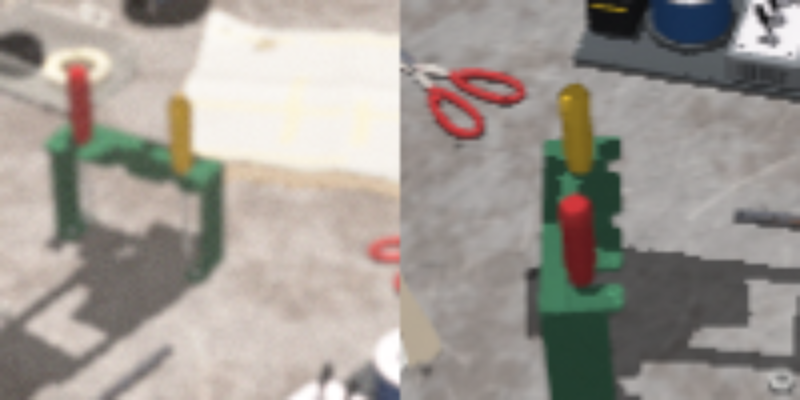

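Emit:
{"name": "arm_command", "arguments": {
  "plan": [
    [[0,0,0],0]
  ]
}}

```text
time: 1.9
position: [0.6006, 0.1364, 0.3101]
tool_rot: [0.555, -0.439, 0.438, -0.554]
ft_force: [0.1, 0.2, 0.1]
grip_width: 0.087
```

Emit:
{"name": "arm_command", "arguments": {
  "plan": [
    [[0.24,-0.25,0],0],
    [[0.48,-0.5,-0.3],0],
    [[0.48,-0.5,-1.0],0],
    [[0.48,-0.5,-1.6],0],
    [[0.48,-0.5,-1.6],0]
  ]
}}

```text
time: 2.4
position: [0.6121, 0.1225, 0.2673]
tool_rot: [0.556, -0.441, 0.438, -0.553]
ft_force: [0.6, -0.2, -0.3]
grip_width: 0.0869
```

```bash
python3 - <<'E'
from h import *
print(get_obs()['time'],get_obs()['position'],get_obs()['tool_rot'])
c=snap('wrist',f'pics/wrist2.png')
for s,ce,m in blobs(c,yel,(240,150,340,420),30): print(s,ce)
E
```

```text
2.4 [0.61205123 0.12249334 0.2672632 ] [ 0.55553508 -0.44069079  0.43765969 -0.55283487]
[270, 185, 28, 38, 820] [283.5 204.5]
```

View pics/wrist2.png

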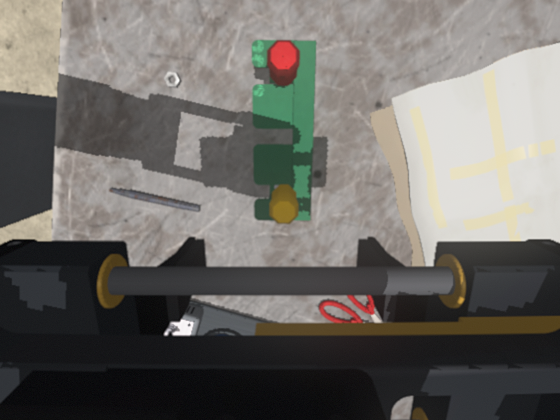

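```bash
python3 - <<'E'
from h import *
c=load('pics/wrist2.png'); print(proj(c,[[.6121,.1225,.22],[.6121,.1225,.175],[.6121,.1225,.13]]), onz(c,(284,210),.22))
E
```

```text
[[281.31127668 215.73730638]
 [281.54596876 202.37995558]
 [281.72037991 192.45186565]] [0.61311822 0.12777614 0.22      ]
```

Emit:
{"name": "arm_command", "arguments": {
  "plan": [
    [[0.03,0.12,-0.8],0],
    [[0.03,0.12,-1.8],0],
    [[0.03,0.12,-2.8],0],
    [[0.03,0.12,-3.6],0],
    [[0.03,0.12,-3.6],0]
  ]
}}

```text
time: 2.95
position: [0.6128, 0.1256, 0.178]
tool_rot: [0.555, -0.441, 0.438, -0.553]
ft_force: [0.5, -0.6, 0.7]
grip_width: 0.087
```

Emit:
{"name": "arm_command", "arguments": {
  "plan": [
    [[0,0,0],0],
    [[0,0,0],0],
    [[0,0,0],0],
    [[0,0,0],0],
    [[0,0,0],0]
  ],
  "fingers": -1,
  "force": 40
}}

```text
time: 3.45
position: [0.6147, 0.1257, 0.1809]
tool_rot: [-0.554, 0.439, -0.44, 0.554]
ft_force: [0.6, 0.4, -0.2]
grip_width: 0.0551
```

Emit:
{"name": "arm_command", "arguments": {
  "plan": [
    [[0,0,0],0],
    [[0,0,0],0],
    [[0,0,0],0]
  ]
}}

```text
time: 3.75
position: [0.6144, 0.1257, 0.1802]
tool_rot: [0.554, -0.439, 0.439, -0.554]
ft_force: [0.3, 0.4, 0.4]
grip_width: 0.0308
```

```bash
python3 - <<'E'
from h import *
print(get_obs()['time'],get_obs()['position'],get_obs()['tool_rot'],get_obs()['grip_width'])
im=[]
for n in('scene','side'): 
  c=snap(n,f'pics/{n}3.png'); im.append(c['pixels'])
cv2.imwrite('pics/z3.png',cv2.resize(np.hstack([im[0][130:230,210:310],im[1][170:270,200:300]])[:,:,::-1],None,fx=4,fy=4,interpolation=cv2.INTER_CUBIC))
E
```

```text
3.75 [0.61438159 0.12570677 0.18018894] [ 0.55415682 -0.43924414  0.43922036 -0.5541302 ] 0.030784706214966248
```

View pics/z3.png

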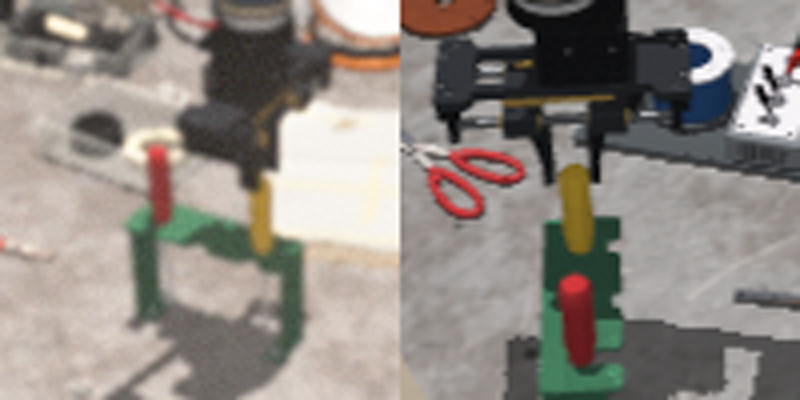

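```bash
python3 - <<'E'
from h import *
b=load('pics/side3.png'); p=np.array([.6144,.1257,.1802]); j=np.array([.974,.228,0])
for d in (-.0155-.015,-.0155,0,.0155,.0155+.015):
  print(((proj(b,[p+j*d])-[200,170])*4).round(0), end=' ')
print(((proj(b,[[.613,.125,.22],[.6134,.123,.13]])-[200,170])*4).round(0))
E
```

```text
[[210. 202.]] [[192. 203.]] [[172. 204.]] [[153. 205.]] [[134. 206.]] [[171. 167.]
 [178. 246.]]
```

Emit:
{"name": "arm_command", "arguments": {
  "plan": [
    [[0,0,0],0],
    [[0,0,0],0],
    [[0,0,0],0]
  ]
}}

```text
time: 4.15
position: [0.6142, 0.1257, 0.1799]
tool_rot: [0.554, -0.439, 0.439, -0.554]
ft_force: [0.2, 0.0, -1.0]
grip_width: 0.0171
```

Emit:
{"name": "arm_command", "arguments": {
  "plan": [
    [[0,0,0],0]
  ]
}}

```text
time: 4.25
position: [0.6142, 0.1257, 0.18]
tool_rot: [0.554, -0.439, 0.439, -0.554]
ft_force: [-0.3, 0.3, -2.1]
grip_width: 0.0178
```

```bash
python3 - <<'E'
from h import *
print(get_obs()['time'],get_obs()['position'],get_obs()['grip_width'])
im=[]
for n in('scene','side'): 
  c=snap(n,f'pics/{n}4.png'); im.append(c['pixels'])
cv2.imwrite('pics/z4.png',cv2.resize(np.hstack([im[0][130:230,210:310],im[1][170:270,200:300]])[:,:,::-1],None,fx=4,fy=4,interpolation=cv2.INTER_CUBIC))
snap('wrist','pics/wrist4.png')
E
```

```text
4.25 [0.61424337 0.1256894  0.17995365] 0.017822041902254244
```

View pics/z4.png

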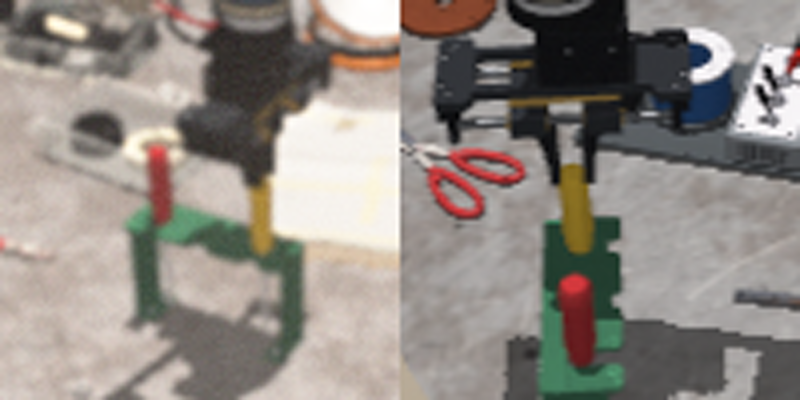

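View pics/wrist4.png

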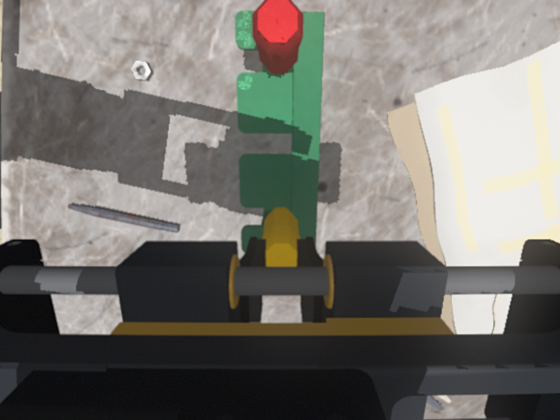

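```bash
python3 - <<'E'
from h import *
p=np.array([.6142,.1257,.1799]); j=np.array([.974,.228,0]);k=np.array([-.228,.974,0])
for n,o in(('scene',(210,130)),('side',(200,170))):
  b=load(f'pics/{n}4.png')
  for z in(0,.02,.04): print(n,z,((proj(b,[p+[0,0,z]])-o)*4).round(0))
b=load('pics/wrist4.png')
for z in(0,.02,.04): print(z,proj(b,[p+[0,0,z]+k*s for s in(-.0095,0,.0095)]).round(0).tolist())
cv2.imwrite('pics/w4z.png',cv2.resize(b['pixels'][200:350,210:350][:,:,::-1],None,fx=4,fy=4,interpolation=cv2.INTER_CUBIC))
E
```

```text
scene 0 [[259. 203.]]
scene 0.02 [[258. 187.]]
scene 0.04 [[258. 170.]]
side 0 [[172. 204.]]
side 0.02 [[171. 186.]]
side 0.04 [[169. 167.]]
0 [[281.0, 249.0], [281.0, 236.0], [281.0, 222.0]]
0.02 [[281.0, 262.0], [281.0, 247.0], [281.0, 233.0]]
0.04 [[281.0, 277.0], [281.0, 261.0], [281.0, 245.0]]
```

View pics/w4z.png

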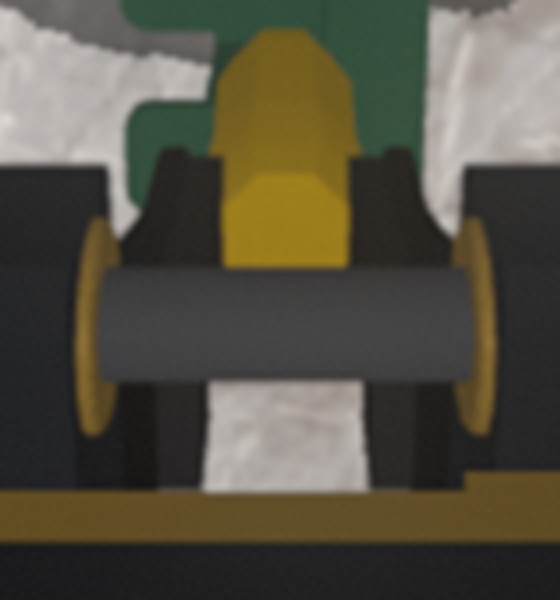

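Emit:
{"name": "arm_command", "arguments": {
  "plan": [
    [[0,0,0],0],
    [[0,0,0],0],
    [[0,0,-0.2],0],
    [[0,0,-0.4],0],
    [[0,0,-0.6],0]
  ],
  "fingers": 0.1
}}

```text
time: 4.9
position: [0.6142, 0.1257, 0.1647]
tool_rot: [0.554, -0.439, 0.439, -0.554]
ft_force: [0.8, -0.4, -0.2]
grip_width: 0.0454
```

Emit:
{"name": "arm_command", "arguments": {
  "plan": [
    [[0,0,0],0],
    [[0,0,0],0],
    [[0,0,0],0],
    [[0,0,0],0],
    [[0,0,0],0]
  ],
  "fingers": -1,
  "force": 50
}}

```text
time: 5.4
position: [0.6145, 0.1257, 0.1654]
tool_rot: [-0.554, 0.439, -0.439, 0.554]
ft_force: [0.1, 0.1, 0.2]
grip_width: 0.024
```

```bash
python3 - <<'E'
from h import *
print(get_obs()['time'],get_obs()['position'],get_obs()['grip_width'])
b=snap('side','pics/side5.png');c=snap('wrist','pics/wrist5.png')
cv2.imwrite('pics/z5.png',np.hstack([cv2.resize(x[:,:,::-1],(390,390),interpolation=cv2.INTER_CUBIC) for x in (b['pixels'][170:270,200:300],c['pixels'][200:350,210:360])]))
E
```

```text
5.4 [0.61454511 0.12571209 0.165415  ] 0.023993591378587146
```

View pics/z5.png

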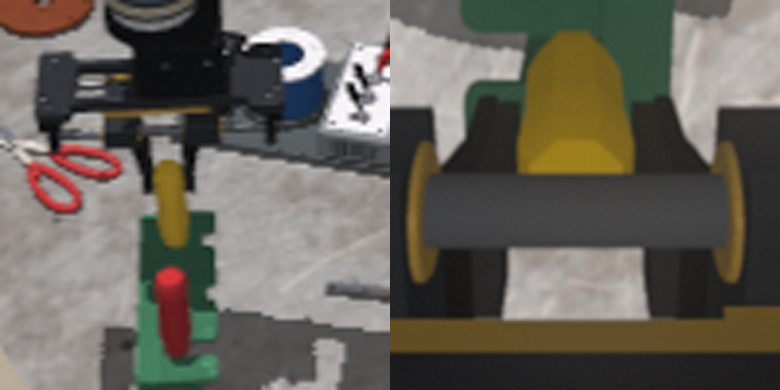

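Emit:
{"name": "arm_command", "arguments": {
  "plan": [
    [[0,0,0],0],
    [[0,0,0],0],
    [[0,0,0],0],
    [[0,0,0],0]
  ]
}}

```text
time: 5.9
position: [0.6146, 0.1257, 0.1654]
tool_rot: [-0.554, 0.439, -0.439, 0.554]
ft_force: [-0.1, -0.0, 0.2]
grip_width: 0.0238
```

Emit:
{"name": "arm_command", "arguments": {
  "plan": [
    [[0,0,0.15],0],
    [[0,0,0.35],0],
    [[0,0,0.52],0],
    [[0,0,0.52],0]
  ]
}}

```text
time: 6.3
position: [0.615, 0.1258, 0.1791]
tool_rot: [-0.554, 0.439, -0.44, 0.555]
ft_force: [0.2, 0.3, -1.1]
grip_width: 0.0243
```

```bash
python3 - <<'E'
from h import *
print(get_obs()['time'],get_obs()['position'],get_obs()['grip_width'],get_obs()['ft_force'])
b=snap('side','pics/side6.png');c=snap('scene','pics/scene6.png')
cv2.imwrite('pics/z6.png',np.hstack([cv2.resize(x[:,:,::-1],(390,390),interpolation=cv2.INTER_CUBIC) for x in (b['pixels'][170:270,200:300],c['pixels'][140:240,220:320])]))
E
```

```text
6.3 [0.61497221 0.12576073 0.17912032] 0.024289394225348787 [ 0.15182666  0.25758836 -1.11207397]
```

View pics/z6.png

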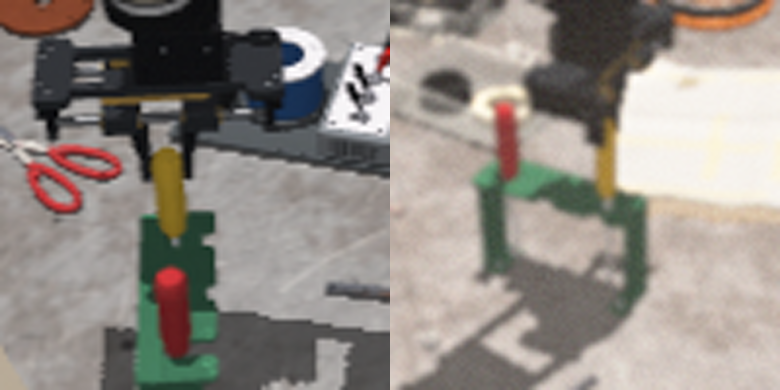

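The lift worked: the shaft now shows below the handle at side view (173,240). Next I slide it out along rack -x.

Emit:
{"name": "arm_command", "arguments": {
  "plan": [
    [[-0.35,-0.08,0],0],
    [[-0.98,-0.22,0],0],
    [[-1.6,-0.36,0],0],
    [[-2.2,-0.5,0],0],
    [[-2.75,-0.62,0],0]
  ]
}}

```text
time: 6.9
position: [0.5438, 0.11, 0.1779]
tool_rot: [0.554, -0.44, 0.439, -0.554]
ft_force: [-0.4, -0.3, -0.0]
grip_width: 0.0241
```

Emit:
{"name": "arm_command", "arguments": {
  "plan": [
    [[-0.3,-0.07,0.2],0],
    [[-0.3,-0.07,0.9],0],
    [[-0.3,-0.07,1.8],0],
    [[-0.3,-0.07,2.6],0],
    [[-0.3,-0.07,2.8],0]
  ]
}}

```text
time: 7.4
position: [0.5397, 0.1085, 0.2509]
tool_rot: [-0.553, 0.438, -0.441, 0.555]
ft_force: [0.0, -0.3, -0.4]
grip_width: 0.024
```

```bash
python3 - <<'E'
from h import *
print(get_obs()['time'],get_obs()['position'],get_obs()['grip_width'],get_obs()['ft_force'])
b=snap('side','pics/side7.png');c=snap('scene','pics/scene7.png');snap('wrist','pics/wrist7.png')
cv2.imwrite('pics/z7.png',np.hstack([cv2.resize(x[:,:,::-1],(400,560),interpolation=cv2.INTER_CUBIC) for x in (b['pixels'][150:290,220:320],c['pixels'][130:270,220:320])]))
E
```

```text
7.4 [0.53973267 0.10848938 0.25090683] 0.02400664458929542 [ 0.0269698  -0.28717088 -0.38889275]
```

View pics/z7.png

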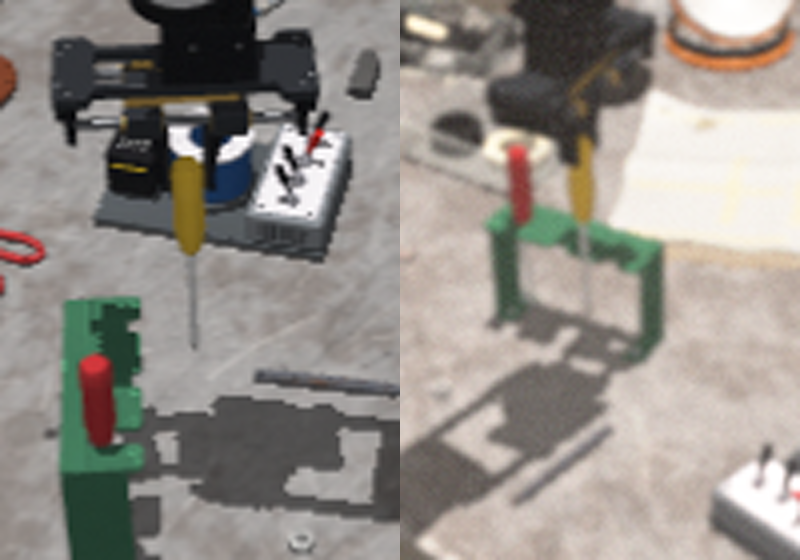

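```bash
python3 - <<'E'
from h import *
a=load('pics/scene7.png');b=load('pics/side7.png')
p=np.array([.5397,.1085,.2509])
print(tri(a,(267,208),b,(268.5,236.8)))
print('should',tri(a,(220+183/4,130+222/4),b,(220+190/4,150+252/4)))
# predicted tip if vertical
print(proj(b,[p-[0,0,.15],p-[0,0,.035]]),proj(a,[p-[0,0,.15],p-[0,0,.035]]))
E
```

```text
(array([0.53837902, 0.10241062, 0.09629789]), np.float64(6.625738068367539e-05))
should (array([0.53832378, 0.10384124, 0.20607896]), np.float64(0.0002820600860124494))
[[267.72245533 237.09696426]
 [266.73723966 211.69724133]] [[266.07341434 206.36599415]
 [265.04882968 182.7946913 ]]
```

Emit:
{"name": "arm_command", "arguments": {
  "plan": [
    [[0.1,-0.6,0.5],0],
    [[0.3,-1.8,1.0],0],
    [[0.5,-3.2,1.3],0],
    [[0.7,-4.7,1.3],0],
    [[0.9,-6.2,1.3],0]
  ]
}}

```text
time: 8.05
position: [0.5606, -0.0489, 0.2808]
tool_rot: [0.554, -0.439, 0.439, -0.554]
ft_force: [0.6, 0.3, -1.0]
grip_width: 0.0242
```

Emit:
{"name": "arm_command", "arguments": {
  "plan": [
    [[0.2,-1.5,0],0],
    [[0.4,-3.0,0],0],
    [[0.6,-4.4,0],0],
    [[0.8,-5.4,0],0],
    [[0.8,-5.9,0],0]
  ]
}}

```text
time: 8.55
position: [0.5805, -0.1977, 0.28]
tool_rot: [0.554, -0.44, 0.44, -0.553]
ft_force: [-0.0, 0.1, -0.8]
grip_width: 0.0238
```

Emit:
{"name": "arm_command", "arguments": {
  "plan": [
    [[0,0,0],0],
    [[0,0,0],0]
  ]
}}

```text
time: 8.75
position: [0.58, -0.1933, 0.2803]
tool_rot: [-0.554, 0.44, -0.439, 0.554]
ft_force: [-0.0, 0.9, -0.8]
grip_width: 0.0242
```

```bash
python3 - <<'E'
from h import *
b=snap('side','pics/side8.png');c=snap('scene','pics/scene8.png');snap('wrist','pics/wrist8.png')
print(get_obs()['time'],get_obs()['position'],get_obs()['tool_rot'],get_obs()['grip_width'],get_obs()['ft_force'])
cv2.imwrite('pics/z8.png',np.hstack([cv2.resize(x[:,:,::-1],(400,480),interpolation=cv2.INTER_CUBIC) for x in (b['pixels'][100:220,230:330],c['pixels'][160:280,280:380])]))
E
```

```text
8.9 [ 0.58038991 -0.19246229  0.2808109 ] [-0.55445017  0.43897532 -0.43850625  0.55461514] 0.024107791751340008 [ 0.49339283 -0.09465067 -1.04055909]
```

View pics/z8.png

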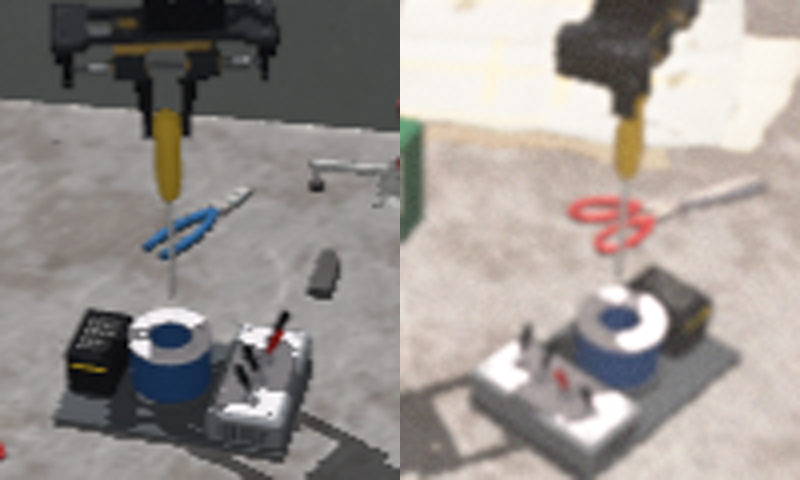

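View pics/wrist8.png

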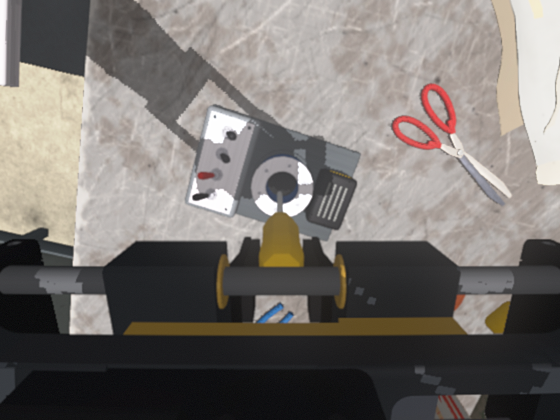

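```bash
python3 - <<'E'
from h import *
c=load('pics/wrist8.png');a=load('pics/scene8.png');b=load('pics/side8.png')
print('tip',tri(a,(280+(618-400)/4,160+275/4),b,(230+172/4,100+298/4)))
print('well',tri(a,(280+(620-400)/4,160+314/4),b,(230+171/4,100+332/4)))
for s,ce,m in blobs(c,blu,(240,140,330,230),20): print('blu',s,ce)
x0,y0=170,95
cv2.imwrite('pics/w8z.png',cv2.resize(c['pixels'][y0:y0+150,x0:x0+200][:,:,::-1],None,fx=4,fy=4,interpolation=cv2.INTER_CUBIC))
print(onz(c,(282,186),.076),proj(c,[[.5804,-.2012,.076],[.5804,-.2012,.03]]))
E
```

```text
tip (array([ 0.57825902, -0.19766892,  0.12419344]), np.float64(0.002695327665123547))
well (array([ 0.58070735, -0.20251719,  0.07782507]), np.float64(0.0018474740397634367))
[ 0.58280031 -0.19800454  0.076     ] [[279.68369066 187.89561423]
 [279.8394062  181.6974771 ]]
```

View pics/w8z.png

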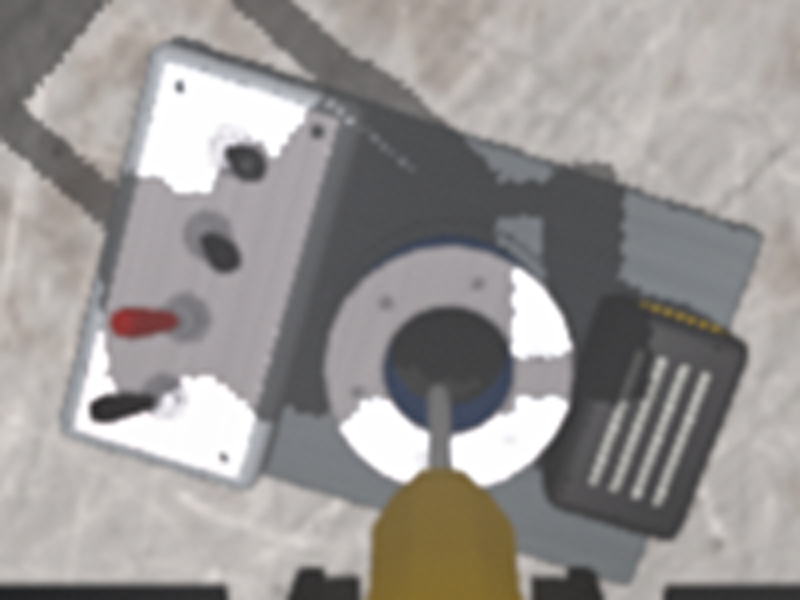

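```bash
python3 - <<'E'
from h import *
c=load('pics/wrist8.png')
w=onz(c,(282.5,186.3),.076); print(w, onz(c,(279.8,191.5),.127))
P=lambda u,v:(170+u/4,95+v/4)
print('redtip',onz(c,P(125,322),.088),'redbase',onz(c,P(188,318),.054))
for u,v,z in((242,162,.085),(220,252,.085),(105,408,.085)): print('blacktip',onz(c,P(u,v),z))
print('box corners',[onz(c,P(*p),.048).round(4) for p in((170,45),(70,425),(245,480),(330,90))])
E
```

```text
[ 0.58353834 -0.19824513  0.076     ] [ 0.5793949  -0.19522956  0.127     ]
redtip [ 0.47884004 -0.20615511  0.088     ] redbase [ 0.49243829 -0.20712723  0.054     ]
blacktip [ 0.50536291 -0.14893474  0.085     ]
blacktip [ 0.50384006 -0.17783049  0.085     ]
blacktip [ 0.47644511 -0.23636049  0.085     ]
box corners [array([ 0.4692, -0.1196,  0.048 ]), array([ 0.4568, -0.2563,  0.048 ]), array([ 0.5222, -0.262 ,  0.048 ]), array([ 0.5241, -0.1215,  0.048 ])]
```

Emit:
{"name": "arm_command", "arguments": {
  "plan": [
    [[0.13,-0.16,0],0],
    [[0.13,-0.16,-0.6],0],
    [[0.13,-0.16,-1.3],0],
    [[0.13,-0.16,-2.0],0],
    [[0.13,-0.16,-2.4],0]
  ]
}}

```text
time: 9.4
position: [0.5835, -0.1972, 0.2194]
tool_rot: [0.554, -0.44, 0.438, -0.554]
ft_force: [-0.2, -0.3, -1.1]
grip_width: 0.0242
```

```bash
python3 - <<'E'
from h import *
b=snap('side','pics/side9.png');c=snap('scene','pics/scene9.png');snap('wrist','pics/wrist9.png')
print(get_obs()['time'],get_obs()['position'],get_obs()['grip_width'],get_obs()['ft_force'])
cv2.imwrite('pics/z9.png',np.hstack([cv2.resize(x[:,:,::-1],(400,480),interpolation=cv2.INTER_CUBIC) for x in (b['pixels'][100:220,230:330],c['pixels'][160:280,280:380])]))
E
```

```text
9.55 [ 0.58386205 -0.19766537  0.22034366] 0.024245791798668564 [ 0.04759786  0.72799321 -1.53822782]
```

View pics/z9.png

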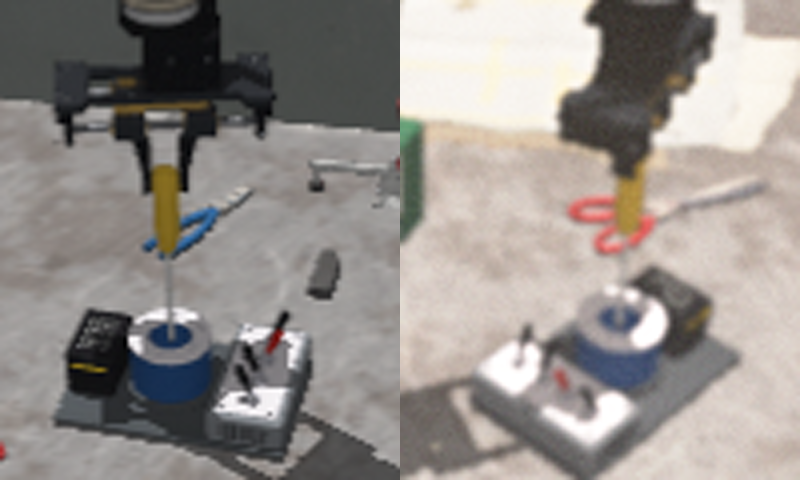

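Emit:
{"name": "arm_command", "arguments": {
  "plan": [
    [[0,0,-0.3],0],
    [[0,0,-0.6],0],
    [[0,0,-0.9],0],
    [[0,0,-0.9],0],
    [[0,0,-0.9],0]
  ]
}}

```text
time: 10.05
position: [0.5837, -0.198, 0.1979]
tool_rot: [0.554, -0.439, 0.439, -0.554]
ft_force: [0.0, 0.0, -0.8]
grip_width: 0.0237
```

```bash
python3 - <<'E'
from h import *
b=snap('side','pics/side10.png');c=snap('scene','pics/scene10.png')
print(get_obs()['time'],get_obs()['position'],get_obs()['grip_width'],get_obs()['ft_force'])
cv2.imwrite('pics/z10.png',np.hstack([cv2.resize(x[:,:,::-1],(400,480),interpolation=cv2.INTER_CUBIC) for x in (b['pixels'][100:220,230:330],c['pixels'][160:280,280:380])]))
E
```

```text
10.15 [ 0.58415498 -0.1982009   0.19846854] 0.024203634399156234 [ 0.77768374  0.64332946 -0.55962297]
```

View pics/z10.png

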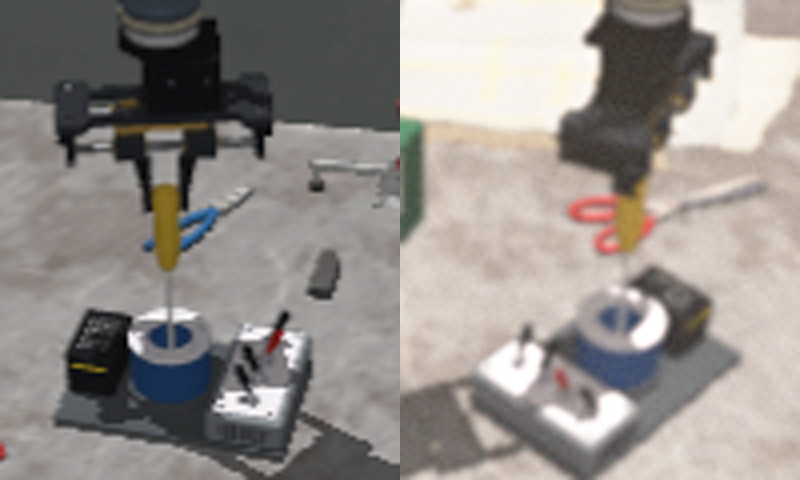

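Emit:
{"name": "arm_command", "arguments": {
  "plan": [
    [[0,0,-0.16],0],
    [[0,0,-0.2],0],
    [[0,0,-0.2],0],
    [[0,0,-0.2],0],
    [[0,0,-0.2],0]
  ]
}}

```text
time: 10.65
position: [0.584, -0.1981, 0.1933]
tool_rot: [-0.554, 0.439, -0.439, 0.554]
ft_force: [0.1, 0.4, -0.2]
grip_width: 0.0239
```

Emit:
{"name": "arm_command", "arguments": {
  "plan": [
    [[0,0,0.5],0],
    [[0,0,1.3],0],
    [[0,0,2.4],0],
    [[0,0,3.6],0],
    [[0,0,4.9],0]
  ]
}}

```text
time: 11.15
position: [0.5836, -0.1979, 0.3176]
tool_rot: [-0.554, 0.439, -0.439, 0.554]
ft_force: [0.2, -0.6, -1.3]
grip_width: 0.024
```

Emit:
{"name": "arm_command", "arguments": {
  "plan": [
    [[0,0,0.5],0],
    [[0,0,0.7],0],
    [[0,0,0.7],0],
    [[0,0,0.7],0]
  ]
}}

```text
time: 11.55
position: [0.583, -0.1976, 0.3314]
tool_rot: [0.554, -0.44, 0.438, -0.554]
ft_force: [-0.4, 0.0, -0.4]
grip_width: 0.0238
```

```bash
python3 - <<'E'
from h import *
b=snap('side','pics/side11.png');c=snap('scene','pics/scene11.png')
print(get_obs()['time'],get_obs()['position'],get_obs()['grip_width'],get_obs()['ft_force'])
cv2.imwrite('pics/z11.png',np.hstack([cv2.resize(x[:,:,::-1],(400,560),interpolation=cv2.INTER_CUBIC) for x in (b['pixels'][80:220,230:330],c['pixels'][140:280,280:380])]))
E
```

```text
11.65 [ 0.58306998 -0.19762082  0.33124164] 0.0238430962089553 [-0.81418768 -0.17801941 -1.50625526]
```

View pics/z11.png

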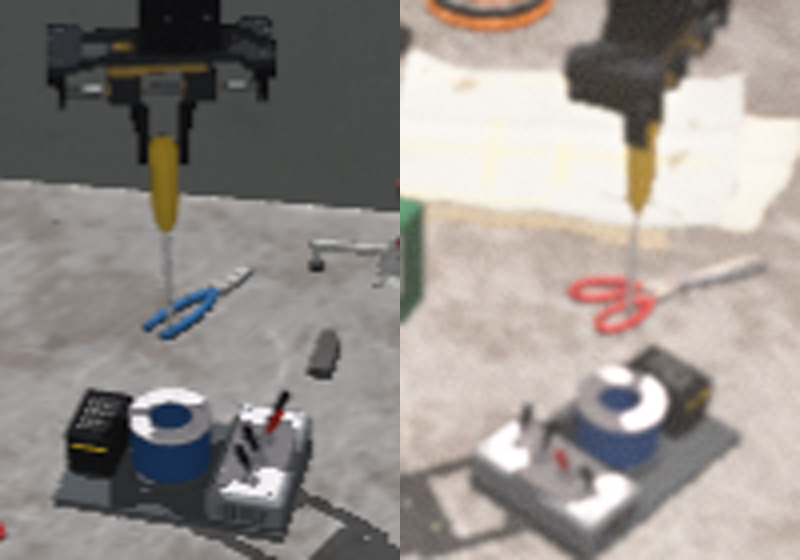

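Emit:
{"name": "arm_command", "arguments": {
  "plan": [
    [[-0.2,1.2,0],0],
    [[-0.4,2.7,0],0],
    [[-0.6,4.3,0],0],
    [[-0.9,6.0,0],0],
    [[-1.1,7.6,0],0]
  ]
}}

```text
time: 12.15
position: [0.5552, -0.0063, 0.332]
tool_rot: [0.554, -0.44, 0.438, -0.554]
ft_force: [0.6, 0.9, -0.1]
grip_width: 0.0239
```

Emit:
{"name": "arm_command", "arguments": {
  "plan": [
    [[-0.2,1.5,-0.5],0],
    [[-0.4,3.0,-1.2],0],
    [[-0.6,4.0,-2.0],0],
    [[-0.67,4.64,-2.8],0],
    [[-0.67,4.64,-3.2],0]
  ]
}}

```text
time: 12.65
position: [0.5373, 0.1099, 0.2505]
tool_rot: [0.556, -0.44, 0.437, -0.554]
ft_force: [0.1, -0.8, -1.8]
grip_width: 0.0241
```

Emit:
{"name": "arm_command", "arguments": {
  "plan": [
    [[0,0,0],0],
    [[0,0,0],0]
  ]
}}

```text
time: 12.85
position: [0.5403, 0.107, 0.2533]
tool_rot: [0.554, -0.439, 0.44, -0.554]
ft_force: [0.2, -0.2, -0.4]
grip_width: 0.0242
```

```bash
python3 - <<'E'
from h import *
b=snap('side','pics/side12.png');c=snap('scene','pics/scene12.png')
print(get_obs()['time'],get_obs()['position'],get_obs()['tool_rot'],get_obs()['grip_width'],get_obs()['ft_force'])
cv2.imwrite('pics/z12.png',np.hstack([cv2.resize(x[:,:,::-1],(400,560),interpolation=cv2.INTER_CUBIC) for x in (b['pixels'][150:290,220:320],c['pixels'][130:270,220:320])]))
E
```

```text
12.95 [0.54081179 0.10685023 0.25412304] [-0.55341574  0.43901165 -0.4403048   0.55419444] 0.024221744993716796 [0.10506123 0.00074456 0.0851575 ]
```

View pics/z12.png

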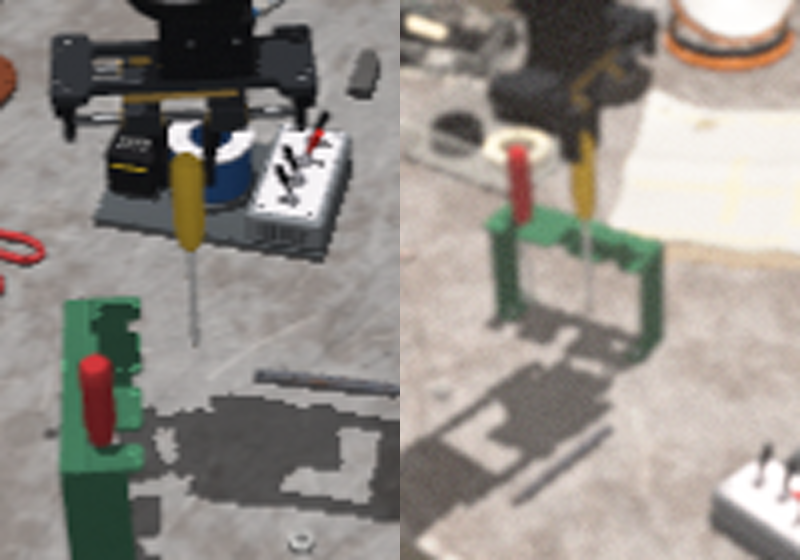

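Emit:
{"name": "arm_command", "arguments": {
  "plan": [
    [[0,0.08,-0.7],0],
    [[0,0.08,-1.5],0],
    [[0,0.08,-2.3],0],
    [[0,0.08,-3.0],0],
    [[0,0.08,-3.0],0]
  ]
}}

```text
time: 13.45
position: [0.5386, 0.1091, 0.1769]
tool_rot: [0.555, -0.441, 0.439, -0.553]
ft_force: [-0.5, -0.8, -1.1]
grip_width: 0.0238
```

Emit:
{"name": "arm_command", "arguments": {
  "plan": [
    [[0,0,0],0]
  ]
}}

```text
time: 13.55
position: [0.5405, 0.1094, 0.179]
tool_rot: [-0.554, 0.439, -0.44, 0.554]
ft_force: [-0.3, 0.3, -0.2]
grip_width: 0.0239
```

Emit:
{"name": "arm_command", "arguments": {
  "plan": [
    [[0.5,0.11,0],0],
    [[1.1,0.25,0],0],
    [[1.7,0.38,0],0],
    [[2.2,0.48,0],0],
    [[2.6,0.57,0],0]
  ]
}}

```text
time: 14.05
position: [0.6068, 0.1241, 0.1801]
tool_rot: [-0.553, 0.438, -0.44, 0.555]
ft_force: [0.6, 0.9, 0.3]
grip_width: 0.0237
```

Emit:
{"name": "arm_command", "arguments": {
  "plan": [
    [[0.2,0.05,0],0],
    [[0.38,0.09,0],0],
    [[0.38,0.09,0],0]
  ]
}}

```text
time: 14.35
position: [0.6145, 0.1264, 0.1785]
tool_rot: [-0.554, 0.439, -0.439, 0.554]
ft_force: [-0.0, 0.1, -0.7]
grip_width: 0.0238
```

```bash
python3 - <<'E'
from h import *
b=snap('side','pics/side13.png');c=snap('scene','pics/scene13.png')
print(get_obs()['time'],get_obs()['position'],get_obs()['grip_width'],get_obs()['ft_force'])
cv2.imwrite('pics/z13.png',np.hstack([cv2.resize(x[:,:,::-1],(390,390),interpolation=cv2.INTER_CUBIC) for x in (b['pixels'][170:270,200:300],c['pixels'][140:240,220:320])]))
E
```

```text
14.45 [0.61361271 0.12641435 0.17816683] 0.024217441067551918 [-1.36155495 -0.45794986 -0.85703261]
```

View pics/z13.png

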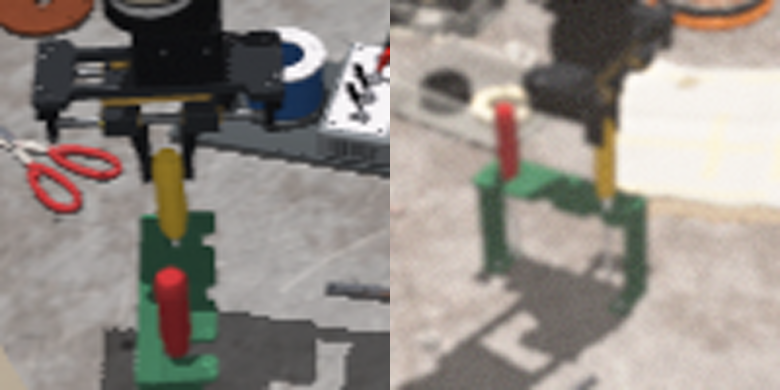

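Emit:
{"name": "arm_command", "arguments": {
  "plan": [
    [[0,0,-0.15],0],
    [[0,0,-0.3],0],
    [[0,0,-0.45],0],
    [[0,0,-0.5],0],
    [[0,0,-0.5],0]
  ]
}}

```text
time: 14.95
position: [0.614, 0.1262, 0.1658]
tool_rot: [0.554, -0.439, 0.439, -0.554]
ft_force: [-0.0, -1.8, 0.9]
grip_width: 0.0243
```

Emit:
{"name": "arm_command", "arguments": {
  "plan": [
    [[0,0,0],0],
    [[0,0,0],0],
    [[0,0,0],0],
    [[0,0,0],0],
    [[0,0,0],0]
  ],
  "fingers": 0.3
}}

```text
time: 15.45
position: [0.6142, 0.1265, 0.1657]
tool_rot: [-0.554, 0.439, -0.439, 0.554]
ft_force: [0.5, -0.7, -1.2]
grip_width: 0.0536
```

```bash
python3 - <<'E'
from h import *
b=snap('side','pics/side14.png');c=snap('wrist','pics/wrist14.png')
print(get_obs()['time'],get_obs()['position'],get_obs()['grip_width'],get_obs()['ft_force'])
cv2.imwrite('pics/z14.png',np.hstack([cv2.resize(x[:,:,::-1],(390,390),interpolation=cv2.INTER_CUBIC) for x in (b['pixels'][170:270,200:300],c['pixels'][200:350,210:360])]))
E
```

```text
15.55 [0.61416281 0.12650438 0.16569199] 0.05523052743885633 [0.29794588 0.48377272 1.22501735]
```

View pics/z14.png

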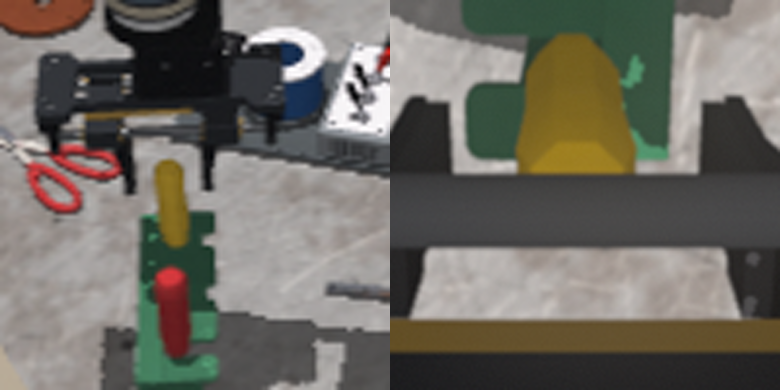

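Emit:
{"name": "arm_command", "arguments": {
  "plan": [
    [[0,0,0.5],0],
    [[0,0,1.3],0],
    [[0,0,2.3],0],
    [[0,0,3.4],0],
    [[0,0,4.2],0]
  ]
}}

```text
time: 16.05
position: [0.615, 0.1265, 0.2738]
tool_rot: [-0.553, 0.438, -0.44, 0.555]
ft_force: [0.4, 0.2, -0.1]
grip_width: 0.0562
```

```bash
python3 - <<'E'
from h import *
b=snap('side','pics/side15.png');c=snap('scene','pics/scene15.png')
print(get_obs()['time'],get_obs()['position'],get_obs()['grip_width'])
a0=load('pics/scene0.png');b0=load('pics/side0.png')
f=lambda x,y0,x0:cv2.resize(x['pixels'][y0:y0+100,x0:x0+100][:,:,::-1],(300,300),interpolation=cv2.INTER_CUBIC)
cv2.imwrite('pics/z15.png',np.vstack([np.hstack([f(b0,185,200),f(a0,140,225)]),np.hstack([f(b,185,200),f(c,140,225)])]))
for x,r in((b0,(225,200,265,240)),(b,(225,200,265,240)),(a0,(265,165,285,200)),(c,(265,165,285,200))):
  print([(s,ce) for s,ce,m in blobs(x,lambda h,s,v:(h>16)&(h<34)&(s>120)&(v>50),r,10)])
E
```

```text
16.15 [0.61664111 0.12664693 0.27536143] 0.05621455824919918
[([240, 211, 8, 23, 146], array([243.7, 221.7]))]
[([240, 211, 9, 23, 147], array([243.7, 221.7]))]
[([273, 174, 5, 19, 73], array([274.6, 182.8]))]
[([272, 174, 6, 19, 78], array([274.6, 183.5]))]
```

View pics/z15.png

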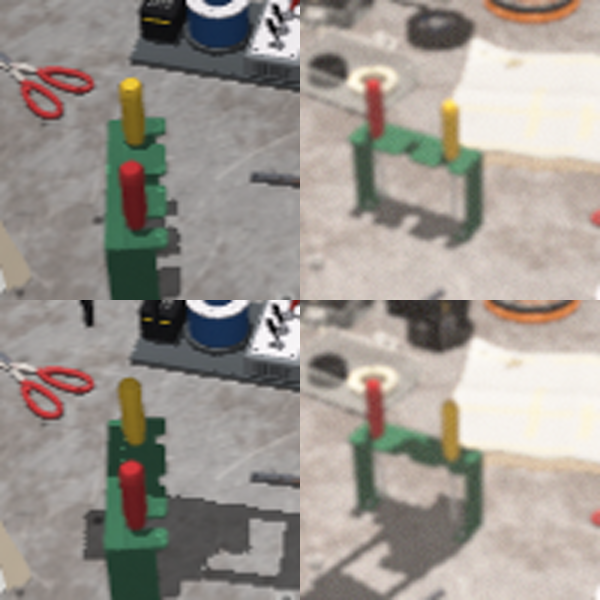

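Emit:
{"name": "arm_command", "arguments": {
  "plan": [
    [[-0.5,-0.8,0.4],-0.3],
    [[-1.3,-2.2,0.6],-0.7],
    [[-2.1,-3.6,0.6],-1.4],
    [[-2.9,-5.1,0.6],-2.1],
    [[-3.7,-6.6,0.6],-2.8]
  ],
  "fingers": -1,
  "force": 20
}}

```text
time: 16.65
position: [0.5201, -0.0394, 0.2849]
tool_rot: [-0.496, 0.504, -0.504, 0.496]
ft_force: [0.3, 1.0, 0.1]
grip_width: 0.0244
```

Emit:
{"name": "arm_command", "arguments": {
  "plan": [
    [[-0.8,-1.5,-0.5],-0.6],
    [[-1.6,-3.0,-1.2],-0.6],
    [[-2.4,-4.5,-2.0],-0.6],
    [[-3.1,-5.8,-2.8],-0.6],
    [[-3.7,-6.9,-3.6],-0.6]
  ]
}}

```text
time: 17.15
position: [0.4276, -0.2123, 0.1945]
tool_rot: [-0.483, 0.517, -0.516, 0.483]
ft_force: [0.3, 0.4, 0.5]
grip_width: 0.0004
```

Emit:
{"name": "arm_command", "arguments": {
  "plan": [
    [[0,0,0],0],
    [[0,0,0],0],
    [[0,0,0],0]
  ]
}}

```text
time: 17.45
position: [0.4296, -0.2104, 0.1959]
tool_rot: [0.483, -0.516, 0.516, -0.483]
ft_force: [0.3, -0.3, 0.1]
grip_width: 0.0005
```

```bash
cat > shot.py <<'E'
from h import *
import sys
k=sys.argv[1]
b=snap('side',f'pics/side{k}.png');c=snap('scene',f'pics/scene{k}.png')
o=get_obs();print(o['time'],o['position'],o['tool_rot'].round(3),o['grip_width'],o['ft_force'])
cv2.imwrite(f'pics/z{k}.png',np.hstack([cv2.resize(x[:,:,::-1],(400,440),interpolation=cv2.INTER_CUBIC) for x in (b['pixels'][110:220,240:340],c['pixels'][180:290,270:370])]))
E
python3 shot.py 16
```

```text
17.55 [ 0.42996019 -0.21030255  0.1963088 ] [ 0.483 -0.515  0.516 -0.484] 0.00046380401009834827 [-0.01217414 -0.15122105  0.71767236]
```

View pics/z16.png

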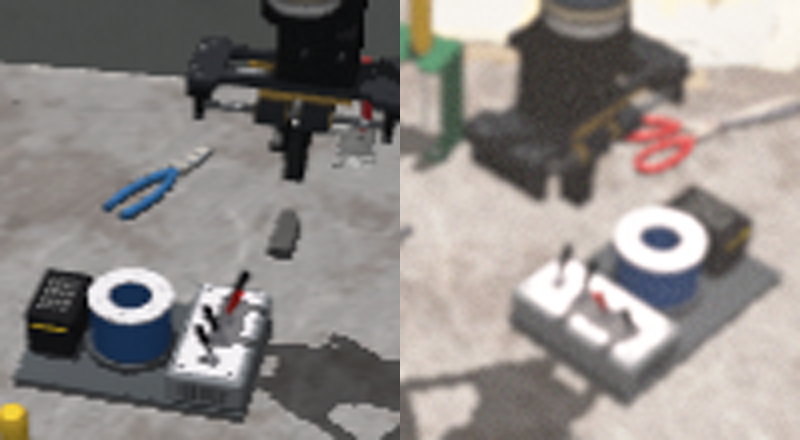

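```bash
python3 - <<'E'
from h import *
a=load('pics/scene16.png');b=load('pics/side16.png')
print(tri(a,(313.2,230.7),b,(313.5,155)))
p=np.array([.43,-.2103,.1963]); print(proj(a,[p,p+[0,0,.02]]),proj(b,[p,p+[0,0,.02]]))
# predicted red tip in each
for X in ([.474,-.2105,.088],[.4785,-.2062,.088]): print(proj(a,[X]),proj(b,[X]))
print('seen', 'scene',(270+(598-400)/4,180+297/4),'side',(240+243/4,110+275/4))
for x,r in((a,(270,180,370,290)),(b,(285,165,310,195))): print([(s,ce) for s,ce,m in blobs(x,lambda h,s,v:((h<10)|(h>170))&(s>110)&(v>60),r,3)])
E
```

```text
(array([ 0.42789918, -0.21042504,  0.22199943]), np.float64(0.00044257433901709813))
[[313.21366116 236.29486806]
 [313.44206154 231.72549164]] [[312.58898896 160.63149865]
 [312.81423875 156.20033004]]
[[319.63930933 252.91940061]] [[300.09056532 182.25578297]]
[[319.41848164 251.69544134]] [[298.78495516 182.83267023]]
seen scene (319.5, 254.25) side (300.75, 178.75)
[([327, 210, 16, 13, 99], array([335. , 215.4]))]
[([297, 182, 4, 6, 12], array([298.2, 184.4]))]
```

Emit:
{"name": "arm_command", "arguments": {
  "plan": [
    [[-0.2,0,-1.0],0],
    [[-0.2,0,-2.3],0],
    [[-0.2,0,-3.6],0],
    [[-0.2,0,-4.8],0],
    [[-0.2,0,-5.6],0]
  ]
}}

```text
time: 18.05
position: [0.4245, -0.2099, 0.0546]
tool_rot: [-0.484, 0.516, -0.516, 0.484]
ft_force: [-0.0, 0.7, 0.1]
grip_width: 0.0005
```

Emit:
{"name": "arm_command", "arguments": {
  "plan": [
    [[0,0,0],0],
    [[0,0,0],0]
  ]
}}

```text
time: 18.25
position: [0.4249, -0.2107, 0.0561]
tool_rot: [0.483, -0.516, 0.516, -0.484]
ft_force: [0.5, -0.2, 1.2]
grip_width: 0.0001
```

```bash
python3 shot.py 17; python3 -c "
from h import *
snap('wrist','pics/wrist17.png')"
```

```text
18.35 [ 0.42535903 -0.21140853  0.05697711] [ 0.483 -0.515  0.517 -0.484] 0.000619307675011236 [ 0.1446574   0.58627318 -0.51400737]
```

View pics/z17.png

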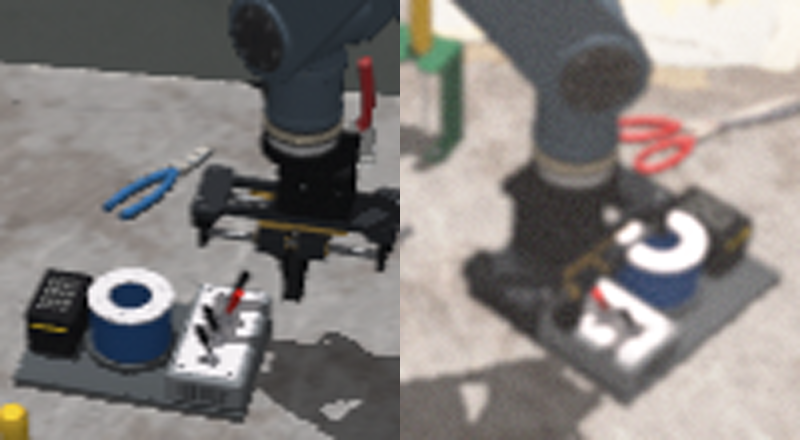

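View pics/wrist17.png

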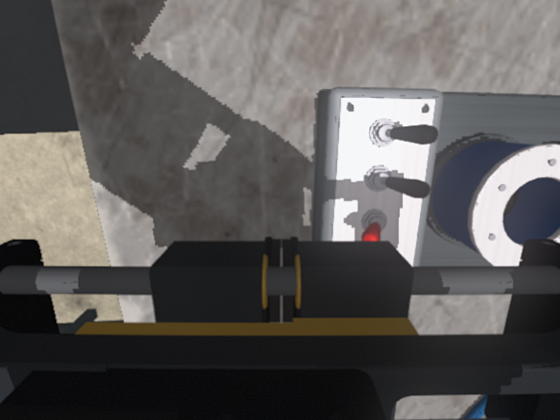

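```bash
python3 - <<'E'
from h import *
c=load('pics/wrist17.png'); 
for p in((380,131),(376,177),(374,220)): print(onz(c,p,.05))
print(onz(c,(371,237),.088),proj(c,[[.489,-.2107,.054],[.475,-.2107,.088]]))
E
```

```text
[ 0.49291757 -0.14718318  0.05      ]
[ 0.49079535 -0.17679268  0.05      ]
[ 0.48992052 -0.20672369  0.05      ]
[ 0.47696117 -0.20393235  0.088     ] [[374.28530001 227.42378439]
 [367.41628092 248.26263409]]
```

Emit:
{"name": "arm_command", "arguments": {
  "plan": [
    [[0.4,0.1,0],0],
    [[0.8,0.1,0],0],
    [[1.1,0.08,0],0],
    [[1.4,0.06,0],0],
    [[1.6,0.05,0],0]
  ]
}}

```text
time: 18.9
position: [0.4653, -0.21, 0.0558]
tool_rot: [0.483, -0.516, 0.517, -0.483]
ft_force: [-0.6, 1.2, 0.2]
grip_width: 0.0005
```

```bash
python3 shot.py 18; python3 -c "
from h import *
snap('wrist','pics/wrist18.png')"
```

```text
19.0 [ 0.46512574 -0.21005708  0.05566372] [ 0.483 -0.516  0.516 -0.483] 0.00044931322319213894 [-0.21530309  0.16890467 -0.63657613]
```

View pics/z18.png

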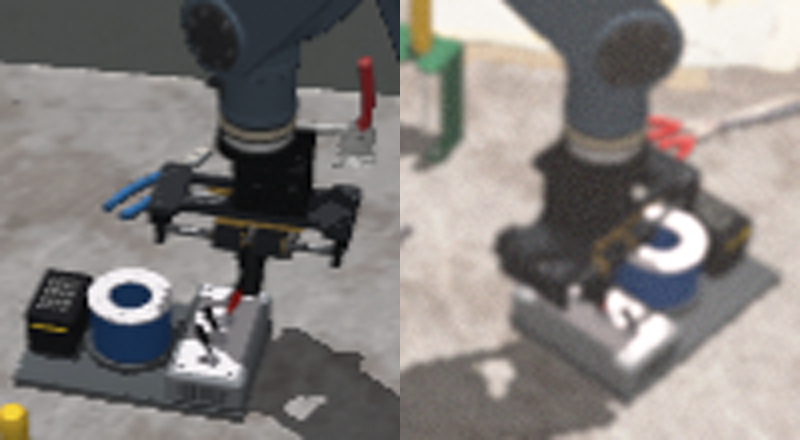

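View pics/wrist18.png

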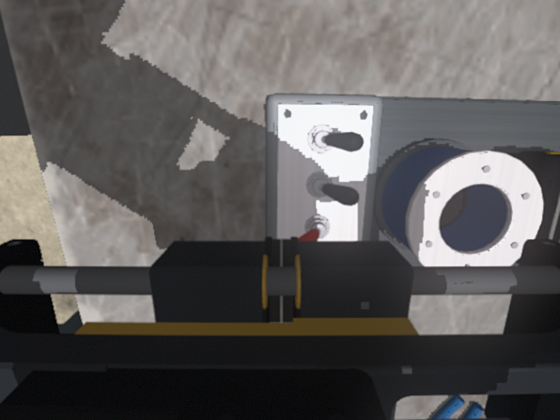

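Emit:
{"name": "arm_command", "arguments": {
  "plan": [
    [[0.15,0,0],0],
    [[0.3,0,0],0],
    [[0.45,-0.02,0],0],
    [[0.6,-0.03,0],0],
    [[0.6,-0.03,0],0]
  ]
}}

```text
time: 19.55
position: [0.4806, -0.2107, 0.0578]
tool_rot: [0.482, -0.516, 0.517, -0.484]
ft_force: [0.5, 3.2, 14.8]
grip_width: 0.0002
```

```bash
python3 shot.py 19; python3 -c "
from h import *
snap('wrist','pics/wrist19.png')"
```

```text
19.65 [ 0.48061287 -0.21070405  0.05781136] [ 0.482 -0.515  0.518 -0.484] 0.0004902429811720161 [-0.52612229  2.83472345 13.91877927]
```

View pics/z19.png

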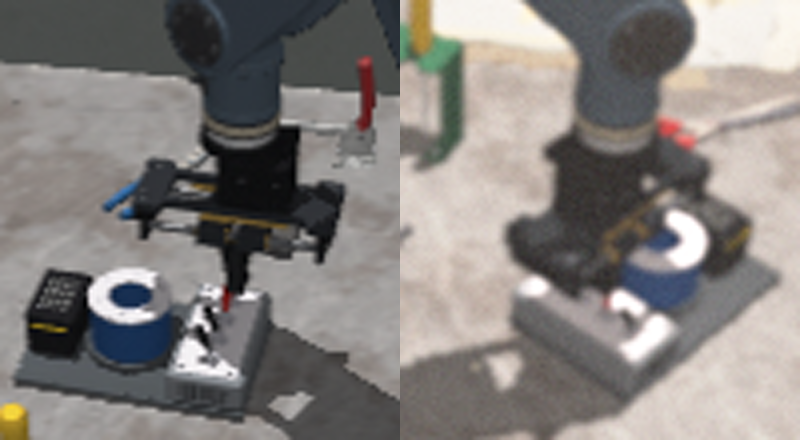

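View pics/wrist19.png

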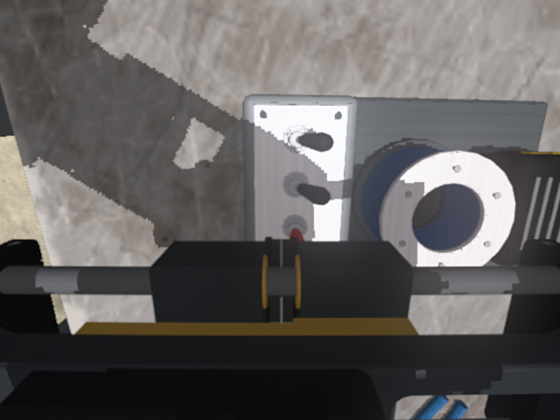

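Emit:
{"name": "arm_command", "arguments": {
  "plan": [
    [[-0.3,0.03,0.1],0],
    [[-0.7,0.03,0.1],0],
    [[-1.2,0.05,0],0],
    [[-1.5,0.05,-0.2],0],
    [[-1.5,0.05,-0.52],0]
  ]
}}

```text
time: 20.2
position: [0.4401, -0.2089, 0.0422]
tool_rot: [-0.483, 0.517, -0.516, 0.483]
ft_force: [0.3, -0.0, 1.0]
grip_width: 0.0005
```

Emit:
{"name": "arm_command", "arguments": {
  "plan": [
    [[0,0,0],0]
  ]
}}

```text
time: 20.3
position: [0.441, -0.2091, 0.0415]
tool_rot: [-0.483, 0.517, -0.516, 0.483]
ft_force: [0.6, 0.3, 0.2]
grip_width: 0.0003
```

```bash
python3 shot.py 20; python3 -c "
from h import *
snap('wrist','pics/wrist20.png')"
```

```text
20.4 [ 0.44191604 -0.20949305  0.04220924] [-0.483  0.516 -0.516  0.483] 0.0001865925466366721 [-0.39832621 -0.51074325  0.55829184]
```

View pics/z20.png

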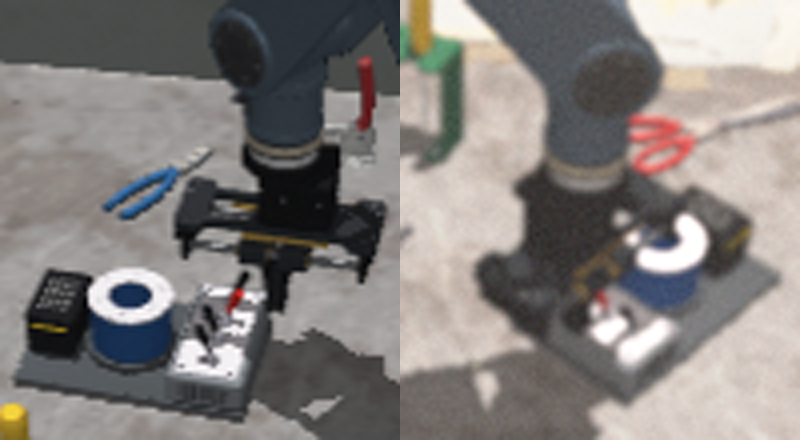

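View pics/wrist20.png

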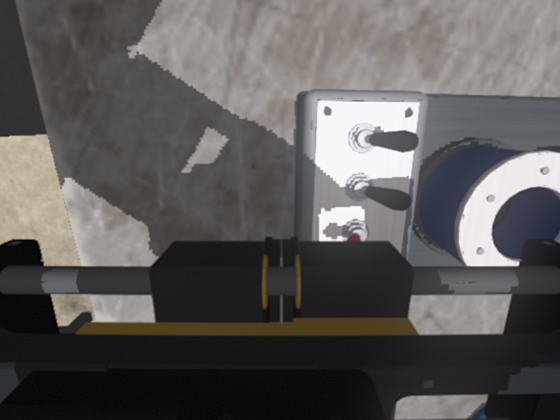

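Emit:
{"name": "arm_command", "arguments": {
  "plan": [
    [[0.4,0,0],0],
    [[0.7,0,0],0],
    [[1.0,-0.02,0],0],
    [[1.15,-0.03,0],0],
    [[1.3,-0.04,0],0]
  ]
}}

```text
time: 20.95
position: [0.4746, -0.2102, 0.0427]
tool_rot: [0.483, -0.516, 0.516, -0.483]
ft_force: [-0.8, -0.3, 0.8]
grip_width: 0.0007
```

Emit:
{"name": "arm_command", "arguments": {
  "plan": [
    [[0.1,0,0],0],
    [[0.2,0,0],0],
    [[0.3,0,0],0]
  ]
}}

```text
time: 21.25
position: [0.482, -0.2104, 0.0427]
tool_rot: [0.483, -0.516, 0.516, -0.483]
ft_force: [-0.4, 0.4, -0.3]
grip_width: 0.0008
```

```bash
python3 shot.py 21
```

```text
21.35 [ 0.48216666 -0.21049101  0.04273504] [ 0.483 -0.516  0.517 -0.483] 0.00019994206087098131 [ 0.0044843   0.62634085 -0.42339152]
```

View pics/z21.png

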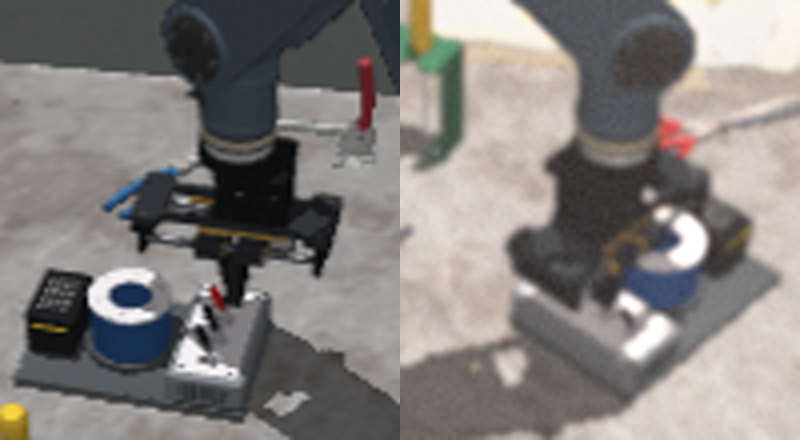

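The red toggle has snapped over towards the pot (side view, about (294,184)). I back off, rise and check.

Emit:
{"name": "arm_command", "arguments": {
  "plan": [
    [[-0.4,0,0],0],
    [[-1.0,0,0],0],
    [[-1.7,0,0],0],
    [[-2.3,0,0.5],0],
    [[-2.5,0,1.5],0]
  ]
}}

```text
time: 21.85
position: [0.4149, -0.2082, 0.079]
tool_rot: [-0.483, 0.519, -0.514, 0.482]
ft_force: [0.4, 0.3, 0.5]
grip_width: 0.0003
```

Emit:
{"name": "arm_command", "arguments": {
  "plan": [
    [[0,0,1],0],
    [[0,0,2.5],0],
    [[0,0,4],0],
    [[0,0,5.5],0],
    [[0,0,7],0]
  ]
}}

```text
time: 22.35
position: [0.4177, -0.2097, 0.2564]
tool_rot: [-0.483, 0.517, -0.516, 0.483]
ft_force: [0.1, -0.3, -0.3]
grip_width: 0.0002
```

Emit:
{"name": "arm_command", "arguments": {
  "plan": [
    [[0,1.5,0],0],
    [[0,3,0],0],
    [[0,4.5,0],0],
    [[0,5,0],0],
    [[0,5,0],0]
  ]
}}

```text
time: 22.85
position: [0.418, -0.084, 0.255]
tool_rot: [-0.484, 0.516, -0.515, 0.484]
ft_force: [0.0, 0.2, 0.1]
grip_width: 0.0006
```

```bash
python3 shot.py 22;  python3 - <<'E'
from h import *
a0=load('pics/scene0.png');b0=load('pics/side0.png');a=load('pics/scene22.png');b=load('pics/side22.png')
f=lambda x,y0,x0:cv2.resize(x['pixels'][y0:y0+110,x0:x0+150][:,:,::-1],(400,293),interpolation=cv2.INTER_CUBIC)
cv2.imwrite('pics/z23.png',np.vstack([np.hstack([f(b0,165,200),f(a0,165,230)]),np.hstack([f(b,165,200),f(a,165,230)])]))
E
```

```text
22.95 [ 0.41922175 -0.08612412  0.25519488] [ 0.483 -0.516  0.517 -0.483] 0.00039284638795586494 [ 0.15341792 -0.36173849  0.15370336]
```

View pics/z23.png

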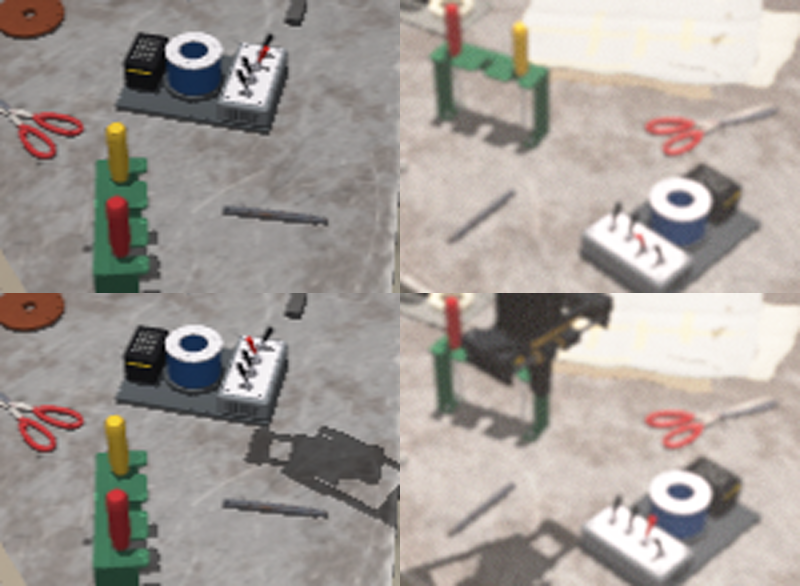

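View pics/z22.png

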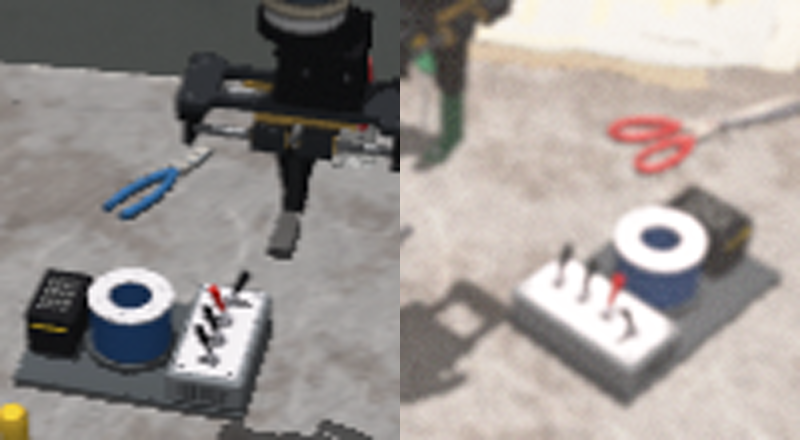

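The red bat now leans to the pot like the two black ones next to it. The black ones match their starting picture and the driver hangs where it did. The arm is clear of everything, so I hand in.

```bash
python3 - <<'E'
from h import *
b0=load('pics/side0.png');b=load('pics/side22.png')
for x in(b0,b): print([(s,ce) for s,ce,m in blobs(x,lambda h,s,v:(h>16)&(h<34)&(s>120)&(v>50),(225,200,265,240),10)])
print(hand_in())
E
```

```text
[([240, 211, 8, 23, 146], array([243.7, 221.7]))]
[([239, 211, 9, 23, 146], array([243.6, 221.5]))]
the job is handed in; nothing more can be done
None
```

I demagnetised the yellow screwdriver, hung it back in its own slot and switched the coil off, then handed in at about 23 s of the 61 s allowed.

- **Dip:** The blade went into the well without touching anything, to about 32–36 mm below the mouth by arm position. I then drew it out about 100 mm clear with the coil still running.
- **Return:** In the last side picture the yellow handle is within 0.2 px of where it started, upright in its slot.
- **Toggle:** The last pictures show the red toggle leaning towards the pot. The three black toggles, the red screwdriver and the tools in view look as they did at the start. I did not measure the toggle angle or check every tool numerically.

**What did not go as planned:**
- **Fingertips:** They sit about 20 mm short of the stated TCP in the images. The first grip caught only the tapered end of the handle, so I gripped again 15 mm lower before lifting.
- **First toggle push:** It rode up on the bat at about 15 N without switching it. I backed off, went 14 mm lower and the second push switched it cleanly.
- **Camera agreement:** The wrist view and the two fixed views disagreed by about 3–5 mm on the well and toggle positions, which was within the clearances.

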